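# Put away the measured sample parts

## Robot

A 6-joint arm with a two-finger parallel gripper is mounted at the origin on the work surface. World frame = base frame: x ahead of the robot, y to its left, z up, the work surface at z = 0. Lengths are in mm, angles in rad, forces in N, time in s.
With the tool pointing down it reaches from about 325 to 925 mm from the base axis. Payload 3.1 kg.
Tool frame: the origin (TCP) lies midway between the tips of the shut fingers; the grasp point (between the pads) lies 19 mm behind it (env.hold_point_z is the distance from the TCP to the grasp point, in mm); z points along the fingers, y is the direction in which the jaws open and shut (so a half turn about z gives the same grasp; the last joint's range is limited). The gripper opens to 85 mm and grips with 20 to 120 N. Pads are 22 mm wide; open, the fingers measure 114 mm over their backs; the gripper's body (76 mm by 85 mm) begins 54 mm behind the grasp point. The pads swing forward as they close: fully open they stand 13 mm farther back than shut.
Start: joints at [1.167, 0.217, 1.613, -0, 1.311, -0.112], TCP at [179.779, 598.597, 231.3] pointing down, gripper open.
Joint ranges: [-2.75, 2.75], [-0.78, 2.1], [0.31, 2.55], [-1.13, 4.27], [0.13, 2.63], [-2.58, 2.58]. Speed limits (rad/s): [2.79, 2.79, 3.14, 3.14, 3.14, 3.14].

## Interface

Orientations are given as a unit quaternion [x, y, z, w].
In Python, from cell import env gives the robot as it stands. The module is installed in compiled form; this text tells all that it offers.
- The arm moves only by the tool jog_arm, never from a script. Its argument "plan" is a list of rows, each a list of 5 numbers: the shift along the tool's x, y, z in mm, then the turn about the tool's z in rad, then the finger opening in mm, from 0 to 85.4. A call has 1 to 10 rows; each row is the pose to reach, as a shift and turn from the pose measured when the call began, along the tool's axes at that moment; what a row does not reach only later rows make up. A row lasts 1/10 s, in which the tool goes at most 50 mm and 8.59 degrees, less where a joint would pass 70% of its speed; a pose out of reach is approached as far as the arm can. A call with a gripper value outside its range is refused whole. The fingers move at their own pace and stop on an object; the grip force is fixed at half the most. Time passes only in rows, so rows that repeat a pose let the fingers close. It gives the time, the measured TCP pose, the force and the opening at its end, in the units of the state.
- env.observe(): the state, without advancing time (a new reading comes with each control period).
- env.get_image(name): name is "side" or "top"; returns the picture (400x640x3 uint8, blue, green, red); there is no depth.
- env.calibration(name): a dict with "fx", "fy", "cx", "cy" (pixels), "k1" (the pictures are not rectified: a ray, as slopes to the right and down, at radius r is drawn at 1 + k1 r^2 times it, then the intrinsics apply), "R" (3x3) and "t" (3): a world point X has camera coordinates R X + t. Camera axes: x right, y down, z forward; pixel columns grow to the right and rows downward; lengths in mm; the calibration is good to about 2 mm. A picture is of the moment at which its call begins. calibration takes no time and is no camera call.
- env.close_job(): hands the job in, once; it reports no verdict.
The state is a dict: "time_s": time; "qpos": joint angles; "joint_vel": joint speeds; "effort": joint torques, N m; "ee_pos": TCP position; "tool_rot": TCP orientation; "wrist_force": force on the tool from outside, world axes, zero at the start; "moment": the same for the moment, N m; "grip_width": finger opening in mm.
Only numpy, scipy, OpenCV 4.12 (cv2) and the standard library are available. Lean on these libraries where they do the work, as an engineer would, in place of code of your own. Each camera call takes 0.05 s, during which the arm holds its last target.

## Task

Put the five measured samples away by kind: the two plain rings flat over the post of the ring stand, large one at the bottom, small one on top of it; the two flanged bushings upright in the two-cell tray, one in each cell, either way round; the stepped bar flat on the floor of the single-bay tray, along its length. Let go of everything, and leave the mouse and the loupe where they are.

Things in the scene. Friction and masses are not known exactly. Their poses are not given: they have to be found in the camera images.
- ring_large: Larger of two plain plain steel rings, lying flat on the bench: outside diameter 58, bore 36, height 18 mm. Origin: centre of its underside; z up along its axis. About 0.15 kg. Fixed sizes; starts in any of five places in a loose row on the robot's side of the trays, any yaw.
- ring_small: Smaller plain plain steel ring, lying flat: outside diameter 42, bore 28, height 16 mm. Origin: centre of its underside; z up along its axis. About 0.08 kg. Starts in any of the same five places.
- bushing_tall: Taller flanged bushing of plain steel, standing upright on its flange: flange diameter 36 and 6 mm high, above it a round body of diameter 26 up to a total height of 46 mm, dark bore in the top. Origin: centre of its underside; z up. About 0.09 kg. Starts in any of the same five places.
- bushing_short: Shorter flanged bushing of plain steel, standing upright on its flange: same diameters (flange 36, 6 mm high; body 26), total height 32 mm, dark bore in the top. Origin: centre of its underside; z up. About 0.09 kg. Starts in any of the same five places.
- step_bar: Stepped clamp bar of plain steel, lying flat: 90 mm long (its x) by 20 mm wide (its y); the middle 60 mm is 24 mm high, the two end steps (15 mm each, with a dark hole) 12 mm high. Origin: centre of its underside; z up. About 0.12 kg. Starts in any of the same five places, its length pointing away from the robot within about 35 degrees.
- bushing_tray: Tray with grey walls and a black floor, fixed to the bench, with two square cells side by side along its y: outside 70 (x) by 135 (y) mm. Each cell is 60 by 60 mm inside, cell centres at y = +32.5 and -32.5 mm; floor 5 mm above the bench, walls and divider 5 mm thick, their top 15 mm above the bench. Origin: centre of its underside; z up. Starts in any of three places, yaw within 20 degrees.
- bar_tray: Tray with grey walls and a black floor, fixed to the bench, with one single undivided long bay: outside 60 (x) by 130 (y) mm, inside 50 (x) by 120 (y) mm, the long side along its y; floor 5 mm above the bench, walls 5 mm thick, their top 13 mm above the bench. Origin: centre of its underside; z up. Starts in any of three places, yaw within 20 degrees.
- ring_stand: Ring stand fixed to the bench: black round base of diameter 96 mm, 10 mm high, with an upright steel post of diameter 10 mm in its middle, blunt-pointed, its top 56 mm above the bench. Origin: centre of the base's underside, on the post's axis; z up. Starts in any of three places.
- mouse: Black computer mouse, 105 (x) by 60 (y) by 32 mm high, loose on the bench to the robot's right. Bystander, not to be moved. Origin: centre of its underside.
- loupe: Black eye loupe with a glass top, standing on the bench beyond the trays, diameter 38, height 38 mm, loose. Bystander, not to be moved. Origin: centre of its underside.
Things that resemble listed ones, but are neither listed nor needed, are in the scene too. What is shaped like the ring_large but blue or red is not meant.

How it is judged:
By the outcome, as a careful person would: the job done as asked, in the order asked, and still so for the second after the job is handed in, with the robot touching nothing.
It also fails if it takes over 115 s, if anything falls off the work surface, if the arm or the gripper's body presses on something with over 40 N, if the wrist force passes 120 N, or if a joint passes its speed limit or range.

## Working session

There is one attempt and no reset: what is moved stays moved. The work goes in short steps, Python scripts to look and compute and a tool call to move; the robot and the scene stay as the last step left them, time stands still between calls to the robot, and variables do not carry over. Pictures are saved under pics/ and viewed, and the job is handed in when it is done.

Besides the shell and the picture viewer there is one more tool, called after "Emit:" as name(argument=value, ...), one argument or row to a line, values as JSON. jog_arm: Moves the arm, as the interface text tells. Its arguments: {"type":"object","properties":{"plan":{"type":"array","items":{"type":"array","items":{"type":"number"}}}},"required":["plan"]}

```bash
mkdir -p pics; ls
python3 - <<'E'
from cell import env
import cv2
print(env.observe(), env.hold_point_z)
for n in("side","top"):
    im=env.get_image(n); cv2.imwrite(f"pics/{n}0.png",im); c=env.calibration(n); print(n,c)
E
```

```text
pics
{'time_s': 0.0, 'qpos': array([ 1.16681791e+00,  2.17759506e-01,  1.61497977e+00,  5.56064932e-06,
        1.31127715e+00, -1.12209542e-01]), 'joint_vel': array([ 1.36963809e-03,  3.33486484e-03, -7.07107958e-04, -2.30311151e-03,
       -1.02519894e-03, -4.42565974e-05]), 'effort': array([-1.15789891e-03, -3.96846521e+01, -3.03850508e+01, -2.34592908e-04,
        9.71628644e-03, -5.45131854e-06]), 'ee_pos': array([179.43272544, 597.81992395, 229.94111776]), 'tool_rot': array([ 1.45368130e-01,  9.89376894e-01, -1.17105764e-03, -3.11916129e-04]), 'wrist_force': array([ 0.99051617, -0.0654413 , -0.21073125]), 'moment': array([0.04834432, 0.02829703, 0.04994053]), 'grip_width': 85.42295062379046} 18.700000000000003
side {'fx': 376.46124773511104, 'fy': 376.46124773511104, 'cx': 318.74177585073346, 'cy': 199.9210402533138, 'k1': 0.007827008835239435, 'R': array([[ 0.98964657, -0.14342808,  0.00529563],
       [-0.07617925, -0.55618798, -0.82755764],
       [ 0.12164037,  0.81858617, -0.56135578]]), 't': array([-552.55570024,   30.43851767,  919.1754251 ])}
top {'fx': 474.11976601750564, 'fy': 474.11976601750564, 'cx': 317.7671584709818, 'cy': 199.29703963942256, 'k1': -0.10581917399314385, 'R': array([[ 0.012859  , -0.99943464, -0.03106509],
       [-0.98219909, -0.00680242, -0.18771965],
       [ 0.1874022 ,  0.03292599, -0.98173127]]), 't': array([-65.60324392, 525.47342376, 992.15213741])}
```

View pics/side0.png

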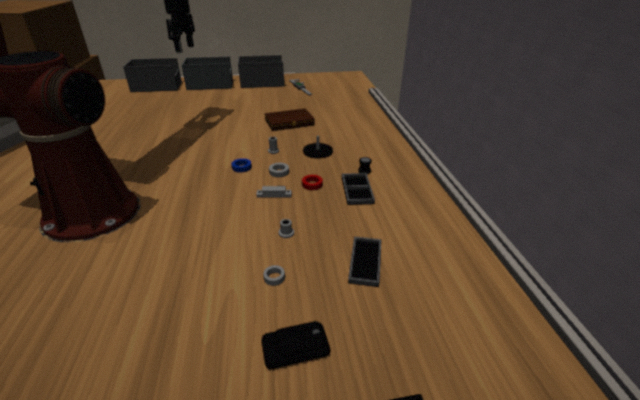

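View pics/top0.png

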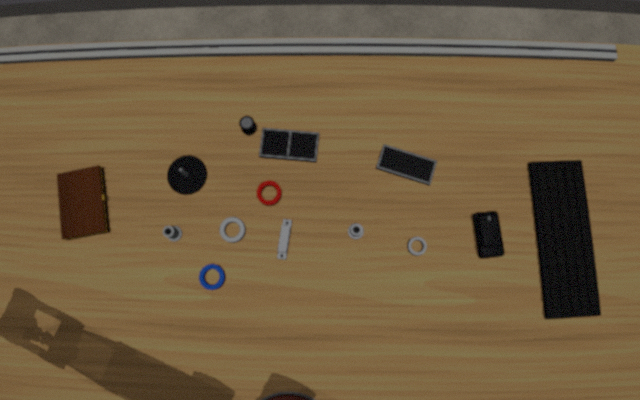

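The side view shows the row at (273,145) bushing, (279,169) large ring, (275,192) bar, (286,228) bushing and (274,275) small ring. The top view shows them at (171,232), (232,229), (285,239), (356,231) and (417,246).

The targets in the top view are the stand at (187,174), the two-cell tray at (290,145) and the bar tray at (406,165). Lookalikes for the large ring are the red ring at (269,193) and the blue ring at (212,277). The bystanders are the loupe at (247,125) and the mouse at (488,234).

By the description, the large ring is the grey one at (232,229) and the small ring is the grey one at (417,246). I'll check this in a close crop.

```bash
cat > h.py <<'E'
import numpy as np, cv2
from cell import env
def ray(n,uv):
    c=env.calibration(n); xd=(uv[0]-c['cx'])/c['fx']; yd=(uv[1]-c['cy'])/c['fy']
    K=np.array([[c['fx'],0,c['cx']],[0,c['fy'],c['cy']],[0,0,1]])
    p=cv2.undistortPoints(np.array([[uv]],float),K,np.array([c['k1'],0,0,0.]))[0,0]
    R=np.array(c['R']);t=np.array(c['t'])
    d=R.T@np.array([p[0],p[1],1]); return -R.T@t, d/np.linalg.norm(d)
def plane(n,uv,z):
    o,d=ray(n,uv); return o+d*(z-o[2])/d[2]
def tri(a,b):
    (o1,d1),(o2,d2)=ray("top",a),ray("side",b)
    A=np.stack([d1,-d2],1); s=np.linalg.lstsq(A,o2-o1,rcond=None)[0]
    p,q=o1+s[0]*d1,o2+s[1]*d2; return (p+q)/2,np.linalg.norm(p-q)
def proj(n,X):
    c=env.calibration(n)
    K=np.array([[c['fx'],0,c['cx']],[0,c['fy'],c['cy']],[0,0,1]])
    return cv2.projectPoints(np.array([X],float),cv2.Rodrigues(np.array(c['R']))[0],np.array(c['t']),K,np.array([c['k1'],0,0,0.]))[0][0,0]
E
python3 - <<'E'
import cv2
t=cv2.imread('pics/top0.png');s=cv2.imread('pics/side0.png')
def cr(im,x0,y0,x1,y1,k,n): cv2.imwrite(n,cv2.resize(cv2.convertScaleAbs(im[y0:y1,x0:x1],alpha=1.3),None,fx=k,fy=k,interpolation=cv2.INTER_NEAREST))
cr(t,150,110,310,230+30,5,'pics/t1.png') if 0 else cr(t,150,110,310,228,5,'pics/t1.png')
cr(t,150,210,310,300,5,'pics/t2.png')
cr(t,330,135,450,265,4,'pics/t3.png')
cr(s,220,125,380,240,5,'pics/s1.png')
cr(s,240,210,400,300,5,'pics/s2.png')
E
```

```text
(no output)
```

View pics/t1.png

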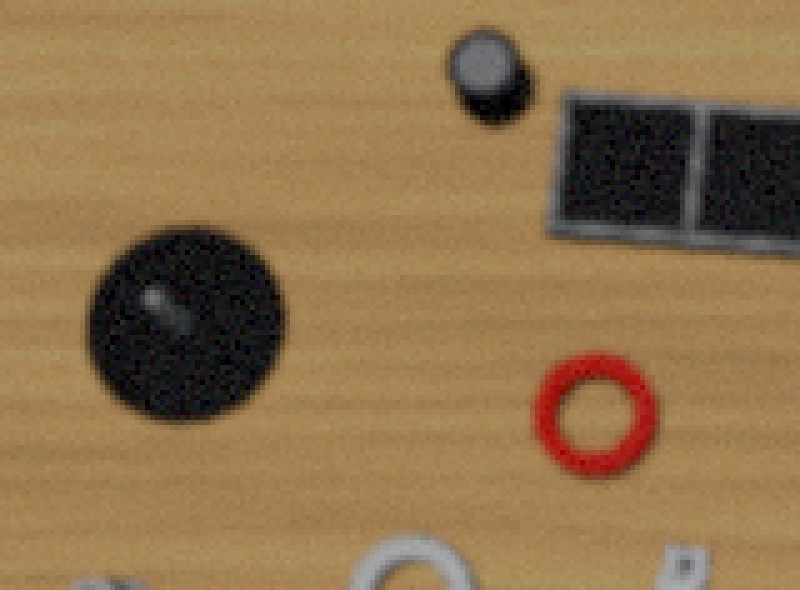

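View pics/t2.png

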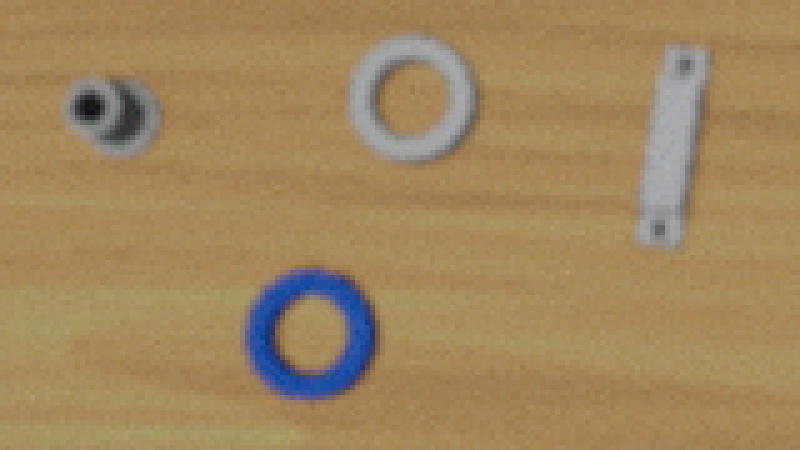

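View pics/t3.png

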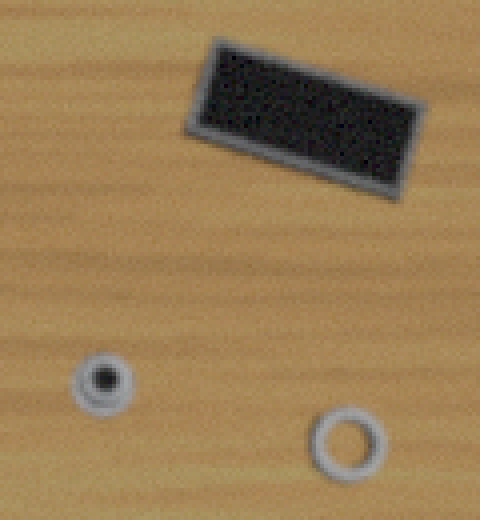

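View pics/s1.png

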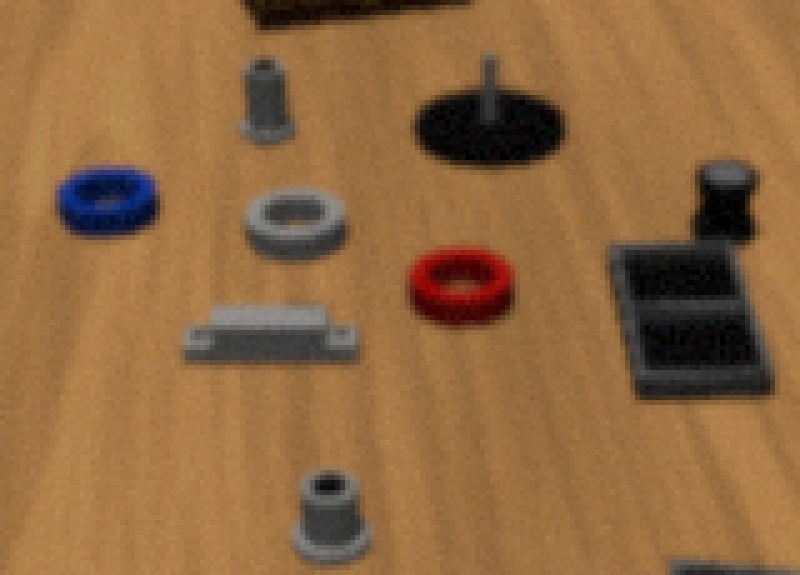

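View pics/s2.png

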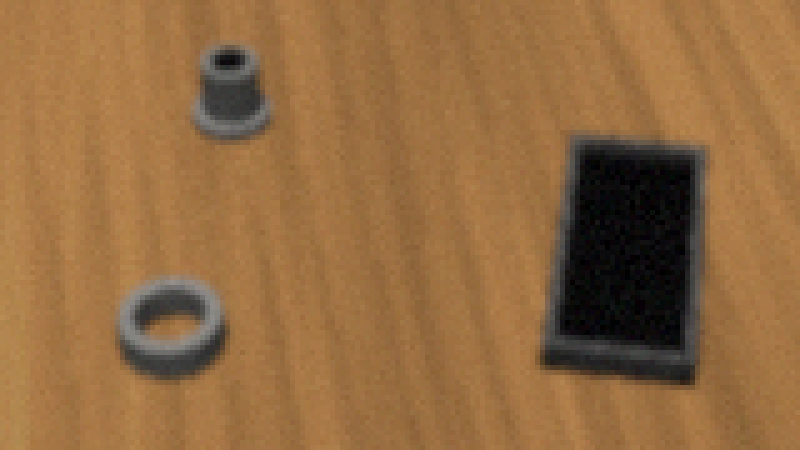

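Crops confirm it: the large ring is plain grey at top (232,229), with blue and red only lookalikes. The small ring is at (417,246), the tall bushing at (171,232) and the short bushing at (356,231). Now measuring.

```bash
cat > m.py <<'E'
from h import *
def masks(im):
    f=im.astype(float); mx=f.max(2); mn=f.min(2)
    g=cv2.GaussianBlur(im,(3,3),0); hsv=cv2.cvtColor(g,cv2.COLOR_BGR2HSV)
    wood=((hsv[...,0]>5)&(hsv[...,0]<35)&(hsv[...,1]>70)&(hsv[...,2]>60))
    return (~wood).astype(np.uint8)
def blob(m,uv,up=4):
    n,l,s,c=cv2.connectedComponentsWithStats(m)
    k=l[int(uv[1])-4:int(uv[1])+5,int(uv[0])-4:int(uv[0])+5]; k=k[k>0]
    k=np.bincount(k).argmax(); b=(l==k).astype(np.uint8)
    cs,_=cv2.findContours(b,cv2.RETR_EXTERNAL,cv2.CHAIN_APPROX_NONE); return max(cs,key=cv2.contourArea)
E
python3 - <<'E'
from m import *
t=cv2.imread('pics/top0.png');s=cv2.imread('pics/side0.png')
mt=masks(t);cv2.imwrite('pics/mt.png',mt*255)
for nm,uv,z in [('ringL',(222,229),9),('ringS',(410,246),8),('stand',(187,180),6)]:
    c=blob(mt,uv); e=cv2.fitEllipse(c); p=plane('top',e[0],z)
    print(nm,e,p.round(1), 'diam', [np.linalg.norm(plane('top',(e[0][0]+d/2,e[0][1]),z)-plane('top',(e[0][0]-d/2,e[0][1]),z)).round(1) for d in e[1]])
for nm,uv,z in [('bar',(285,239),10),('bt',(285,145),12),('rt',(406,165),11)]:
    c=blob(mt,uv); P=np.array([plane('top',q[0],z)[:2] for q in c],np.float32)
    print(nm,cv2.minAreaRect(P))
g=cv2.cvtColor(t,cv2.COLOR_BGR2GRAY).astype(float)
def spot(g,uv,r,dark=True):
    x,y=uv; w=g[y-r:y+r+1,x-r:x+r+1]; th=(w.min()+w.max())/2
    wt=np.clip((th-w) if dark else (w-th),0,None); yy,xx=np.mgrid[y-r:y+r+1,x-r:x+r+1]
    return np.array([(wt*xx).sum(),(wt*yy).sum()])/wt.sum()
gs=cv2.cvtColor(s,cv2.COLOR_BGR2GRAY).astype(float)
for nm,uv,us,z in [('tall',(168,231),(272,138),46),('short',(356,230),(286,222),32)]:
    a=spot(g,uv,3); print(nm,a,plane('top',a,z).round(1))
    b=spot(gs,us,2); print(' side',b,plane('side',b,z).round(1),tri(a,b))
a=spot(g,(180,169),3,False); print('post',a,plane('top',a,55).round(1))
b=(317.7,136.6);print(tri(a,b),plane('side',b,56))
for nm,us,z in [('ringL',(279,169),18),('ringS',(274.2,272.8),16),('stand',(317.8,149.6),10)]:
    print(nm,plane('side',us,z))
for q in [(287,223),(282.0,256)]: print('barhole',plane('top',q,12))
E
```

```text
ringL ((231.82171630859375, 229.30368041992188), (25.16299057006836, 25.50362777709961), 68.44470977783203) [462.8 135.7   9. ] diam [np.float64(58.0), np.float64(58.8)]
ringS ((416.9133605957031, 245.68746948242188), (18.417186737060547, 18.93564796447754), 153.12539672851562) [ 429.7 -282.5    8. ] diam [np.float64(41.4), np.float64(42.5)]
stand ((186.76734924316406, 174.54443359375), (36.72331237792969, 38.788909912109375), 52.75752258300781) [591.4 250.    6. ] diam [np.float64(88.7), np.float64(93.7)]
bar ((442.8646240234375, 16.383493423461914), (23.630359649658203, 92.15120697021484), 82.43440246582031)
bt ((663.6571655273438, 10.599349975585938), (135.84942626953125, 71.83191680908203), 84.97157287597656)
rt ((617.6434936523438, -262.17205810546875), (129.55064392089844, 61.84178161621094), 72.13504791259766)
tall [167.55180534 231.02511774] [452.6 272.5  46. ]
 side [272.25464191 138.39787798] [451.3 267.3  46. ] (array([452.1155573 , 273.36095967,  43.32198739]), np.float64(1.580570634734891))
short [356.01641587 229.27086183] [ 462.7 -144.9   32. ]
 side [285.45955882 221.65441176] [ 462.3 -143.4   32. ] (array([ 462.41798145, -144.8908882 ,   33.1587223 ]), np.float64(0.263389493733052))
post [180.33994334 169.32294618] [591.5 249.8  55. ]
(array([591.80770487, 251.11048304,  51.0873268 ]), np.float64(1.2642411288978175)) [589.61448725 240.18510659  56.        ]
ringL [462.30764387 121.89001605  18.        ]
ringS [ 429.92478937 -282.40759691   16.        ]
stand [590.60366235 243.67525752  10.        ]
barhole [478.12011359   9.68164576  12.        ]
barhole [403.63627176  19.10703138  12.        ]
```

View pics/mt.png

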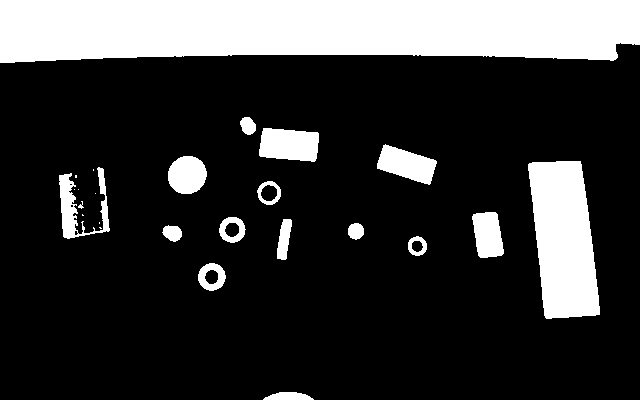

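The sizes agree with the description: 58 and 42 mm rings, 92x23 mm bar, 136x72 and 130x62 mm trays. Bushing heights triangulate near 46 and 32 mm. The far side-view points differ by several mm because of the shallow rays, so I use the top view. Next, a helper to work out the moves.

```bash
cat > go.py <<'E'
import sys
from h import *
from scipy.spatial.transform import Rotation as Ro
# usage: go.py x y z [jaw yaw]
s=env.observe(); R=Ro.from_quat(s['tool_rot']).as_matrix(); p=s['ee_pos']
yaw=np.arctan2(R[1,1],R[0,1])
print('t %.1f'%s['time_s'],'p',p.round(1),'yaw %.3f'%yaw,'tilt %.4f'%np.hypot(R[0,2],R[1,2]),'w %.1f'%s['grip_width'],'F',s['wrist_force'].round(1),'q6 %.2f'%s['qpos'][5])
a=[float(v) for v in sys.argv[1:]]
for i in range(0,len(a),4):
    d=R.T@(np.array(a[i:i+3])-p); th=(yaw-a[i+3]+np.pi/2)%np.pi-np.pi/2
    print('shift',d.round(1),'turn %.3f'%th)
E
python3 go.py 463 136 140 1.28 463 136 2 1.28
```

```text
t 0.1 p [179.5 597.9 230.1] yaw 1.279 tilt 0.0022 w 85.2 F [-0.1  0.2  0. ] q6 -0.11
shift [-404.4 -360.6   90.8] turn -0.001
shift [-404.5 -360.3  228.8] turn -0.001
```

Emit:
jog_arm(
  plan=[
    [-404,-361,90,0,76],
    [-404,-361,90,0,76],
    [-404,-361,90,0,76],
    [-404,-361,90,0,76],
    [-404,-361,90,0,76],
    [-404,-361,90,0,76],
    [-404,-361,90,0,76],
    [-404,-361,90,0,76],
    [-404,-361,90,0,76],
    [-404,-361,90,0,76],
  ],
)

```text
time_s: 1.1
ee_pos: [437.2, 175.8, 148.5]
tool_rot: [0.145, 0.989, -0.001, -0.0]
wrist_force: [-0.8, 0.2, -0.7]
grip_width: 76.0
```

```bash
python3 go.py 463 136 140 1.28 463 136 4 1.28
```

```text
t 1.1 p [437.2 175.8 148.5] yaw 1.279 tilt 0.0021 w 76.0 F [-0.8  0.2 -0.7] q6 -1.04
shift [-36.2 -30.7   8.6] turn -0.001
shift [-36.2 -30.4 144.6] turn -0.001
```

Emit:
jog_arm(
  plan=[
    [-36,-30,8,0,76],
    [-36,-30,40,0,76],
    [-36,-30,40,0,76],
    [-36,-30,40,0,76],
    [-36,-30,40,0,76],
  ],
)

```text
time_s: 1.6
ee_pos: [463.1, 137.6, 109.4]
tool_rot: [0.145, 0.989, -0.001, 0.0]
wrist_force: [-0.1, -0.1, 0.4]
grip_width: 75.9
```

```bash
python3 go.py 463 136 4 1.28
python3 - <<'E'
from h import *
im=env.get_image('top'); 
c=im[150:290,150:310]; cv2.imwrite('pics/a1.png',cv2.resize(cv2.convertScaleAbs(c,alpha=1.3),None,fx=4,fy=4))
E
```

```text
t 1.6 p [463.1 137.6 109.4] yaw 1.281 tilt 0.0016 w 75.9 F [-0.1 -0.1  0.4] q6 -1.14
shift [ -0.3  -1.4 105.4] turn 0.001
```

View pics/a1.png

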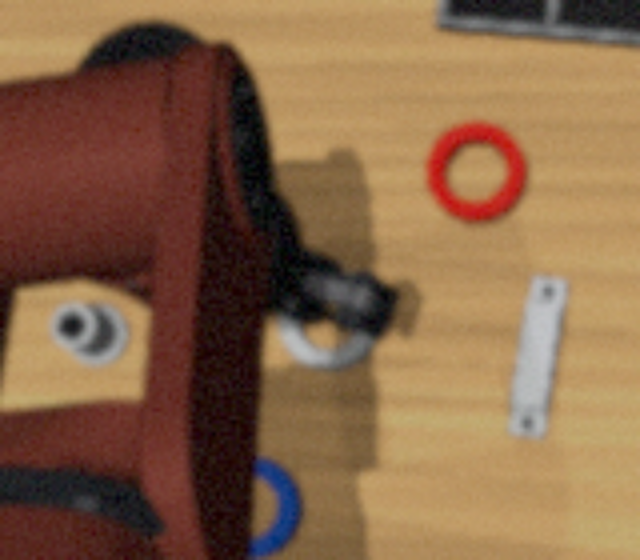

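The gripper sits over the grey ring, at about (330,320) in the crop. Going down.

Emit:
jog_arm(
  plan=[
    [0,-1,45,0,76],
    [0,-1,80,0,76],
    [0,-1,105,0,76],
    [0,-1,105,0,76],
    [0,-1,105,0,76],
    [0,-1,105,0,50],
    [0,-1,105,0,50],
    [0,-1,105,0,50],
    [0,-1,105,0,50],
    [0,-1,105,0,50],
  ],
)

```text
time_s: 2.65
ee_pos: [465.5, 137.3, 8.2]
tool_rot: [0.144, 0.99, 0.0, 0.003]
wrist_force: [-3.0, 0.1, 8.7]
grip_width: 55.0
```

```bash
python3 go.py 463 136 100 1.28
```

```text
t 2.6 p [465.5 137.3   8.2] yaw 1.281 tilt 0.0051 w 55.0 F [-3.   0.1  8.7] q6 -1.14
shift [  1.6  -1.9 -91.8] turn 0.001
```

```bash
python3 - <<'E'
from h import *
im=env.get_image('side'); 
c=im[100:250,200:360]; cv2.imwrite('pics/a2.png',cv2.resize(cv2.convertScaleAbs(c,alpha=1.8),None,fx=4,fy=4,interpolation=cv2.INTER_CUBIC))
E
python3 go.py
```

```text
t 2.7 p [465.6 137.3   8.2] yaw 1.281 tilt 0.0051 w 54.8 F [-2.5  0.8  9.3] q6 -1.14
```

View pics/a2.png

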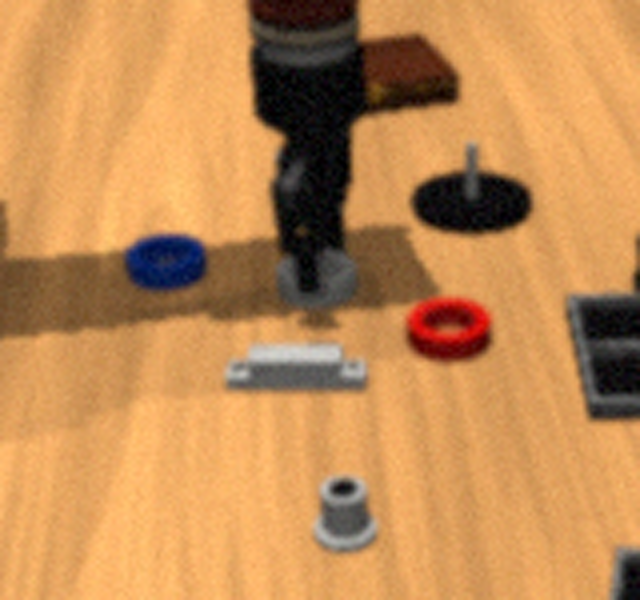

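The fingers straddle the ring, which is at about (317,275) in the crop, but 54.8 mm is under the 58 mm diameter. I'll lift a little and look.

Emit:
jog_arm(
  plan=[
    [0,0,-10,0,45],
    [0,0,-25,0,45],
    [0,0,-40,0,45],
    [0,0,-40,0,45],
    [0,0,-40,0,45],
  ],
)

```text
time_s: 3.2
ee_pos: [466.3, 137.5, 49.4]
tool_rot: [0.144, 0.99, 0.0, 0.004]
wrist_force: [-0.1, -0.2, -1.5]
grip_width: 54.5
```

```bash
python3 - <<'E'
from h import *
im=env.get_image('side'); 
c=im[100:250,200:360]; cv2.imwrite('pics/a3.png',cv2.resize(cv2.convertScaleAbs(c,alpha=1.8),None,fx=4,fy=4,interpolation=cv2.INTER_CUBIC))
E
python3 go.py
```

```text
t 3.2 p [465.4 137.3  48.5] yaw 1.281 tilt 0.0059 w 54.9 F [ 0.4  0.1 -1.5] q6 -1.14
```

View pics/a3.png

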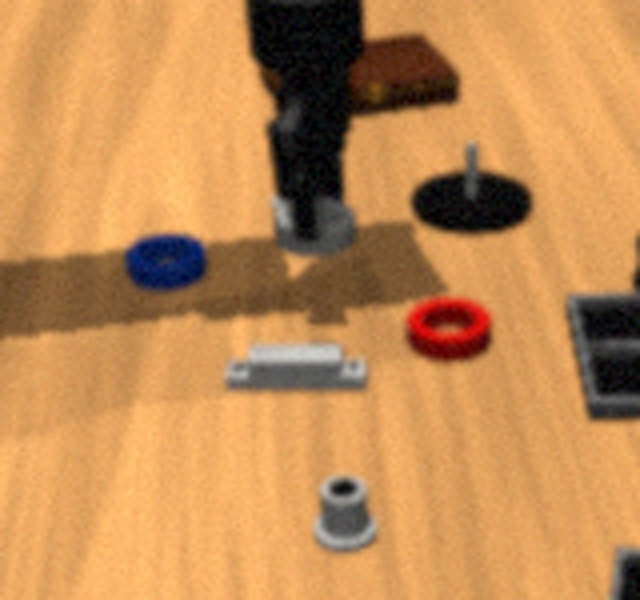

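The ring is held level: the load is 1.5 N, which matches 0.15 kg. On to the stand.

```bash
python3 go.py 463 136 130 1.28 590 249.5 130 1.28
```

```text
t 3.2 p [465.4 137.3  48.5] yaw 1.281 tilt 0.0059 w 54.9 F [ 0.4  0.1 -1.5] q6 -1.14
shift [  1.5  -1.9 -81.5] turn 0.001
shift [-87.8 143.1 -80.8] turn 0.001
```

Emit:
jog_arm(
  plan=[
    [0,0,-40,0,45],
    [0,0,-80,0,45],
    [-20,40,-81,0,45],
    [-40,75,-81,0,45],
    [-65,110,-81,0,45],
    [-88,143,-81,0,45],
    [-88,143,-81,0,45],
    [-88,143,-81,0,45],
    [-88,143,-81,0,45],
  ],
)

```text
time_s: 4.15
ee_pos: [588.5, 248.5, 128.7]
tool_rot: [0.144, 0.99, -0.001, 0.001]
wrist_force: [-0.3, -0.7, -1.4]
grip_width: 54.6
```

```bash
python3 - <<'E'
from h import *
for n in('side','top'):
    im=env.get_image(n); y,x=(60,230) if n=='side' else (120,110)
    c=im[y:y+130,x:x+160]; cv2.imwrite(f'pics/a4{n}.png',cv2.resize(cv2.convertScaleAbs(c,alpha=1.8),None,fx=4,fy=4,interpolation=cv2.INTER_CUBIC))
E
python3 go.py 591 249.8 20 1.28
```

```text
t 4.2 p [588.8 248.4 129.6] yaw 1.281 tilt 0.0043 w 54.6 F [-0.5  0.4 -1.4] q6 -0.99
shift [ -1.3   1.9 109.6] turn 0.001
```

View pics/a4side.png

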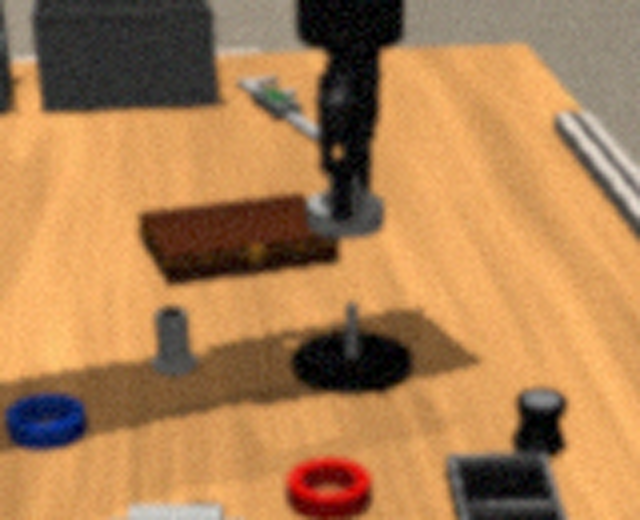

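View pics/a4top.png

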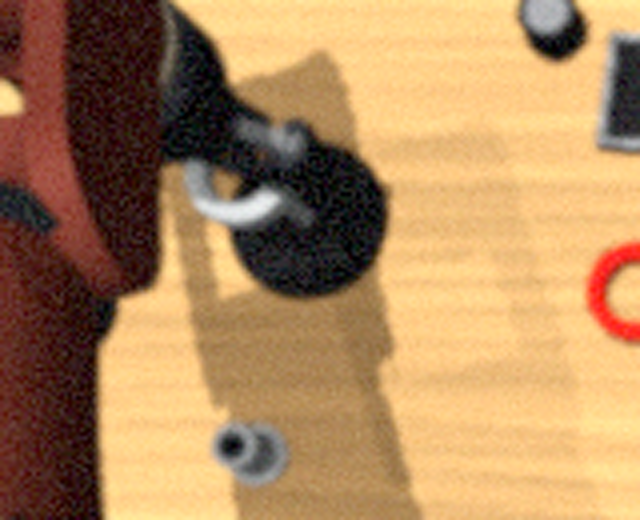

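Run:
```python
from h import *
for z in (121,139):
  for d in ((0,0),(-29,0),(0,-29),(0,29)):
    q=proj('top',(589+d[0],249.5+d[1],z)); r=proj('side',(589+d[0],249.5+d[1],z)); print(z,d,(q-[110,120])*4,(r-[230,60])*4)
```

```text
121 (0, 0) [242.77767102 170.7462608 ] [348.5539337  221.09708133]
121 (-29, 0) [238.68167415 224.06796444] [310.05541548 222.99519237]
121 (0, -29) [296.07263949 170.70722859] [354.09473857 235.8446621 ]
121 (0, 29) [189.90092548 170.81229899] [343.241338   206.95639403]
139 (0, 0) [231.33639984 161.66481576] [348.62411869 197.92510447]
139 (-29, 0) [227.08497516 215.87566746] [309.77430407 199.76717669]
139 (0, -29) [285.5185341  161.59283078] [354.2179737  212.30829182]
139 (0, 29) [177.5940296  161.76639944] [343.26268763 184.13900599]
```

The ring lies where predicted, within about 2 mm of the post. Lowering.

Emit:
jog_arm(
  plan=[
    [-1,2,30,0,45],
    [-1,2,60,0,45],
    [-1,2,85,0,45],
    [-1,2,95,0,45],
    [-1,2,102,0,45],
    [-1,2,107,0,45],
    [-1,2,107,0,45],
    [-1,2,107,0,45],
  ],
)

```text
time_s: 5.05
ee_pos: [591.8, 250.2, 23.9]
tool_rot: [0.144, 0.99, 0.0, 0.003]
wrist_force: [0.6, -0.7, -1.5]
grip_width: 54.6
```

```bash
python3 go.py 591 249.8 20 1.28
```

```text
t 5.0 p [591.8 250.2  23.9] yaw 1.281 tilt 0.0063 w 54.6 F [ 0.6 -0.7 -1.5] q6 -0.99
shift [ 0.7 -0.7  3.9] turn 0.001
```

Emit:
jog_arm(
  plan=[
    [0,0,2,0,45],
    [0,0,4,0,45],
    [0,0,5,0,45],
    [0,0,5,0,45],
  ],
)

```text
time_s: 5.45
ee_pos: [591.6, 250.2, 18.7]
tool_rot: [0.144, 0.99, 0.0, 0.003]
wrist_force: [0.4, -0.2, -0.7]
grip_width: 54.4
```

Emit:
jog_arm(
  plan=[
    [0,0,0,0,80],
    [0,0,0,0,80],
    [0,0,0,0,80],
    [0,0,0,0,80],
    [0,0,-30,0,80],
    [0,0,-70,0,80],
    [0,0,-120,0,80],
    [0,0,-120,0,80],
  ],
)

```text
time_s: 6.25
ee_pos: [597.2, 252.3, 148.5]
tool_rot: [0.144, 0.989, 0.004, 0.011]
wrist_force: [1.2, 0.4, 1.4]
grip_width: 79.9
```

```bash
python3 - <<'E'
from h import *
for n in('side',):
    im=env.get_image(n); y,x=(60,230) if n=='side' else (120,110)
    c=im[y:y+130,x:x+160]; cv2.imwrite(f'pics/a5{n}.png',cv2.resize(cv2.convertScaleAbs(c,alpha=1.8),None,fx=4,fy=4,interpolation=cv2.INTER_CUBIC))
E
python3 go.py 430 -282.5 130 1.57
```

```text
t 6.3 p [595.  251.6 144.9] yaw 1.281 tilt 0.0172 w 80.1 F [-0.4 -0.   0.1] q6 -0.99
shift [   5.7 -559.1   10.7] turn -0.289
```

View pics/a5side.png

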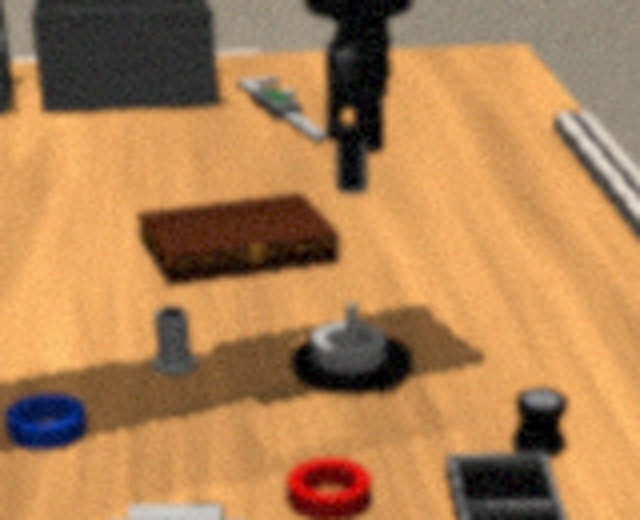

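The large ring sits flat over the post. Next is the small ring.

Emit:
jog_arm(
  plan=[
    [0,0,0,0,60],
    [0,0,0,0,60],
  ],
)

```text
time_s: 6.5
ee_pos: [594.6, 251.4, 144.1]
tool_rot: [0.144, 0.989, 0.002, 0.008]
wrist_force: [0.3, 0.4, -0.4]
grip_width: 59.9
```

```bash
python3 go.py 430 -282.5 130 1.57
```

```text
t 6.5 p [594.6 251.4 144.1] yaw 1.281 tilt 0.0162 w 59.9 F [ 0.3  0.4 -0.4] q6 -0.99
shift [   5.3 -558.8   10.2] turn -0.289
```

Emit:
jog_arm(
  plan=[
    [5,-559,10,-0.29,60],
    [5,-559,10,-0.29,60],
    [5,-559,10,-0.29,60],
    [5,-559,10,-0.29,60],
    [5,-559,10,-0.29,60],
    [5,-559,10,-0.29,60],
    [5,-559,10,-0.29,60],
    [5,-559,10,-0.29,60],
    [5,-559,10,-0.29,60],
    [5,-559,10,-0.29,60],
  ],
)

```text
time_s: 7.5
ee_pos: [445.7, -227.1, 130.0]
tool_rot: [0.0, 1.0, 0.002, 0.007]
wrist_force: [0.3, -0.1, 0.1]
grip_width: 60.1
```

```bash
python3 go.py 430 -282.5 100 1.57
```

```text
t 7.5 p [ 445.7 -227.1  130. ] yaw 1.571 tilt 0.0144 w 60.1 F [ 0.3 -0.1  0.1] q6 -2.20
shift [ 16.1 -55.5  29.6] turn 0.001
```

Emit:
jog_arm(
  plan=[
    [16,-55,10,0,60],
    [16,-55,30,0,60],
    [16,-55,30,0,60],
    [16,-55,30,0,60],
  ],
)

```text
time_s: 7.9
ee_pos: [428.8, -280.6, 97.8]
tool_rot: [0.0, 1.0, 0.004, 0.005]
wrist_force: [0.1, 0.8, 0.3]
grip_width: 60.0
```

```bash
python3 go.py 430 -282.5 7 1.57;  python3 - <<'E'
from h import *
for n in('side','top'):
    im=env.get_image(n); y,x=(200,200) if n=='side' else (190,330)
    c=im[y:y+130,x:x+160]; cv2.imwrite(f'pics/a6{n}.png',cv2.resize(cv2.convertScaleAbs(c,alpha=1.8),None,fx=4,fy=4,interpolation=cv2.INTER_CUBIC))
E
```

```text
t 7.9 p [ 428.8 -280.6   97.8] yaw 1.570 tilt 0.0130 w 60.0 F [0.1 0.8 0.3] q6 -2.30
shift [-0.2 -2.6 90.8] turn 0.000
```

View pics/a6side.png

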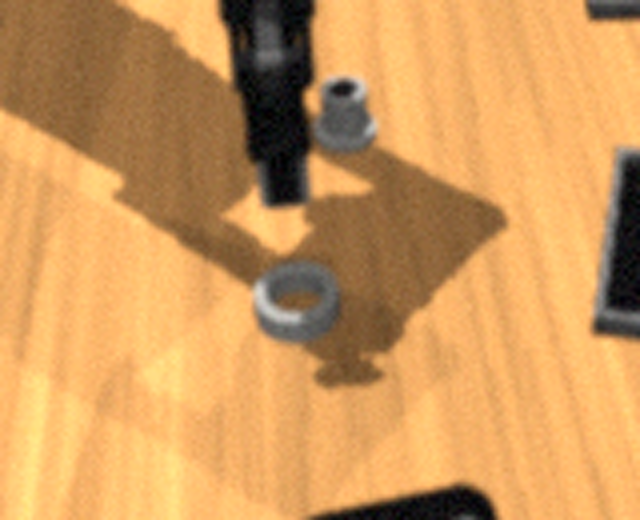

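The gripper is aligned over the small ring, at (296,300) in the crop. Lowering to about 9 mm and closing.

Emit:
jog_arm(
  plan=[
    [0,-2,45,0,60],
    [0,-2,75,0,60],
    [0,-2,88,0,60],
    [0,-2,88,0,60],
    [0,-2,88,0,60],
    [0,-2,88,0,32],
    [0,-2,88,0,32],
    [0,-2,88,0,32],
    [0,-2,88,0,32],
    [0,-2,88,0,32],
  ],
)

```text
time_s: 9.0
ee_pos: [434.6, -285.2, 15.4]
tool_rot: [-0.001, 1.0, -0.0, 0.01]
wrist_force: [0.1, -0.2, 8.0]
grip_width: 31.9
```

Emit:
jog_arm(
  plan=[
    [0,0,-15,0,32],
    [0,0,-30,0,32],
    [0,0,-40,0,32],
    [0,0,-40,0,32],
    [0,0,-40,0,32],
  ],
)

```text
time_s: 9.5
ee_pos: [434.0, -285.4, 55.9]
tool_rot: [-0.001, 1.0, -0.001, 0.01]
wrist_force: [0.7, -0.1, -0.2]
grip_width: 32.1
```

```bash
python3 go.py 430 -282.5 150 1.28 591 249.8 150 1.28;  python3 - <<'E'
from h import *
for n in('side',):
    im=env.get_image(n); y,x=(200,200) if n=='side' else (190,330)
    c=im[y:y+130,x:x+160]; cv2.imwrite(f'pics/a7{n}.png',cv2.resize(cv2.convertScaleAbs(c,alpha=1.8),None,fx=4,fy=4,interpolation=cv2.INTER_CUBIC))
E
```

```text
t 9.5 p [ 434.  -285.4   55.9] yaw 1.572 tilt 0.0202 w 32.1 F [ 0.7 -0.1 -0.2] q6 -2.31
shift [  2.1   2.8 -94.2] turn 0.292
shift [-159.5  534.9  -91.5] turn 0.292
```

View pics/a7side.png

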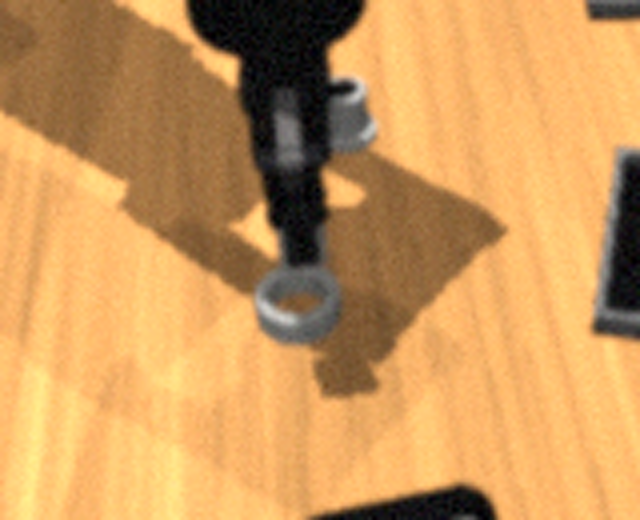

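That was a miss. The tips sat back while open, closed over the ring's top at 16 mm, and pressed with only 8 N. The ring hasn't moved noticeably. I'll reopen, go back up and try deeper. The tool has also tilted 0.02 rad, which I want to work out.

Emit:
jog_arm(
  plan=[
    [0,0,-10,0,56],
    [0,0,-20,0,56],
    [0,0,-30,0,56],
    [0,0,-40,0,56],
    [0,0,-45,0,56],
    [0,0,-45,0,56],
    [0,0,-45,0,56],
  ],
)

```text
time_s: 10.25
ee_pos: [432.7, -285.0, 100.3]
tool_rot: [-0.001, 1.0, -0.0, 0.01]
wrist_force: [0.4, -0.4, 0.4]
grip_width: 55.7
```

```bash
python3 go.py 430 -282.5 5 1.57;  python3 - <<'E'
from h import *
print(env.observe()['tool_rot'])
for n in('top','side'):
    im=env.get_image(n); y,x=(200,200) if n=='side' else (190,330)
    c=im[y:y+130,x:x+160]; cv2.imwrite(f'pics/a8{n}.png',cv2.resize(cv2.convertScaleAbs(c,alpha=1.8),None,fx=4,fy=4,interpolation=cv2.INTER_CUBIC))
E
```

```text
t 10.2 p [ 432.7 -285.   100.3] yaw 1.572 tilt 0.0191 w 55.7 F [ 0.4 -0.4  0.4] q6 -2.31
shift [ 4.5  2.5 95.2] turn 0.002
[-6.50138805e-04  9.99954008e-01 -1.27885897e-04  9.56784731e-03]
```

View pics/a8top.png

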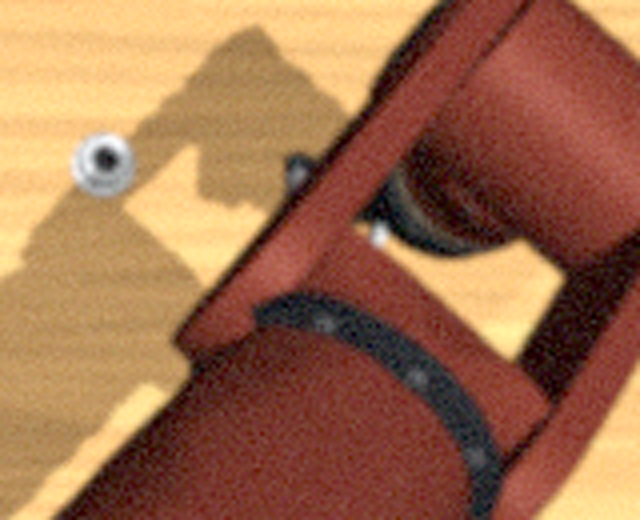

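View pics/a8side.png

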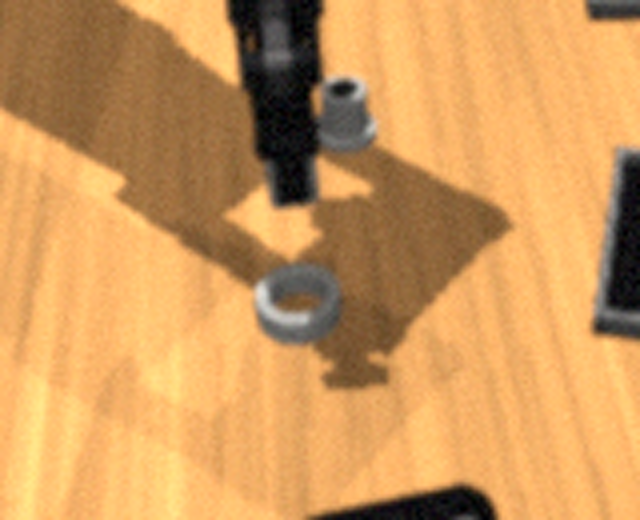

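The ring is unmoved. I'll descend briskly and look at the tilt mid-motion, since a new call starting there takes it as its reference.

Emit:
jog_arm(
  plan=[
    [4,2,15,0,56],
    [4,2,55,0,56],
  ],
)

```text
time_s: 10.55
ee_pos: [432.1, -285.2, 47.4]
tool_rot: [-0.001, 1.0, -0.003, 0.012]
wrist_force: [1.3, -0.3, -0.1]
grip_width: 56.0
```

```bash
python3 go.py 430 -282.5 3 1.57; python3 -c "
from h import *
print(env.observe()['tool_rot'])"
```

```text
t 10.6 p [ 432.1 -285.2   47.4] yaw 1.572 tilt 0.0254 w 56.0 F [ 1.3 -0.3 -0.1] q6 -2.31
shift [ 3.2  2.9 44.3] turn 0.002
[-6.79237252e-04  9.99919302e-01 -2.66522559e-03  1.24025956e-02]
```

Emit:
jog_arm(
  plan=[
    [3,3,0,0,56],
    [3,3,0,0,56],
    [3,3,-45,0,56],
  ],
)

```text
time_s: 10.85
ee_pos: [424.0, -278.4, 87.6]
tool_rot: [-0.001, 1.0, 0.002, 0.007]
wrist_force: [0.2, -0.3, 0.5]
grip_width: 56.0
```

```bash
python3 go.py 430 -282.5 3 1.57; python3 -c "
from h import *
print(env.observe()['tool_rot'])"
```

```text
t 10.8 p [ 424.  -278.4   87.6] yaw 1.572 tilt 0.0153 w 56.0 F [ 0.2 -0.3  0.5] q6 -2.31
shift [-4.7 -4.4 84.7] turn 0.002
[-6.37646521e-04  9.99970703e-01  1.76075892e-03  7.42198480e-03]
```

A brisk upward start takes the tilt back out, so I'll repeat it.

Emit:
jog_arm(
  plan=[
    [0,0,-45,0,56],
  ],
)

```text
time_s: 10.95
ee_pos: [423.4, -278.6, 134.6]
tool_rot: [-0.001, 1.0, 0.002, 0.007]
wrist_force: [-0.0, -0.8, 0.9]
grip_width: 56.1
```

Emit:
jog_arm(
  plan=[
    [0,0,0,0,56],
    [0,0,0,0,56],
    [0,0,0,0,56],
  ],
)

```text
time_s: 11.25
ee_pos: [423.3, -278.5, 135.0]
tool_rot: [-0.001, 1.0, 0.002, 0.008]
wrist_force: [0.0, 0.2, -0.2]
grip_width: 56.2
```

```bash
python3 go.py 430 -282.5 60 1.57; python3 -c "
from h import *
print(env.observe()['tool_rot'])"
```

```text
t 11.2 p [ 423.3 -278.5  135. ] yaw 1.572 tilt 0.0157 w 56.2 F [ 0.   0.2 -0.2] q6 -2.31
shift [-5.5 -4.2 75.1] turn 0.002
[-6.65580254e-04  9.99969037e-01  1.52049795e-03  7.69220098e-03]
```

Emit:
jog_arm(
  plan=[
    [-5,-4,25,0,54],
    [-5,-4,50,0,54],
    [-5,-4,75,0,54],
    [-5,-4,85,0,54],
    [-5,-4,85,0,54],
    [-5,-4,85,0,54],
  ],
)

```text
time_s: 11.85
ee_pos: [429.6, -282.2, 50.1]
tool_rot: [-0.001, 1.0, 0.002, 0.008]
wrist_force: [0.1, -0.1, 0.3]
grip_width: 54.0
```

```bash
python3 go.py 430 -282.5 3 1.57
```

```text
t 11.8 p [ 429.6 -282.2   50.1] yaw 1.572 tilt 0.0155 w 54.0 F [ 0.1 -0.1  0.3] q6 -2.31
shift [ 0.3 -0.4 47.1] turn 0.002
```

Emit:
jog_arm(
  plan=[
    [0,0,20,0,54],
    [0,0,35,0,54],
    [0,0,43,0,54],
    [0,0,47,0,54],
    [0,0,47,0,54],
  ],
)

```text
time_s: 12.35
ee_pos: [430.6, -282.3, 3.5]
tool_rot: [-0.001, 1.0, 0.001, 0.008]
wrist_force: [0.0, 0.2, 0.5]
grip_width: 53.9
```

Emit:
jog_arm(
  plan=[
    [0,0,0,0,32],
    [0,0,0,0,32],
    [0,0,0,0,32],
    [0,0,0,0,32],
    [0,0,0,0,32],
  ],
)

```text
time_s: 12.85
ee_pos: [431.6, -283.2, 4.8]
tool_rot: [-0.001, 1.0, 0.001, 0.009]
wrist_force: [-0.4, 1.0, 6.5]
grip_width: 38.7
```

Held, at 38.7 mm, with the same offset of about 3 mm as the large ring. Lifting.

Emit:
jog_arm(
  plan=[
    [0,0,-10,0,28],
    [0,0,-30,0,28],
    [0,0,-60,0,28],
    [0,0,-90,0,28],
    [0,0,-120,0,28],
    [0,0,-140,0,28],
    [0,0,-145,0,28],
    [0,0,-145,0,28],
    [0,0,-145,0,28],
  ],
)

```text
time_s: 13.75
ee_pos: [428.2, -282.6, 148.5]
tool_rot: [-0.001, 1.0, 0.002, 0.008]
wrist_force: [-0.6, -0.3, -0.4]
grip_width: 39.1
```

```bash
python3 go.py 591.5 249.8 150 1.28
```

```text
t 13.8 p [ 428.2 -282.6  148.5] yaw 1.572 tilt 0.0158 w 39.1 F [-0.6 -0.3 -0.4] q6 -2.31
shift [-164.   532.2    2.6] turn 0.292
```

Emit:
jog_arm(
  plan=[
    [-30,48,1,0.08,28],
    [-44,93,1,0.15,28],
    [-58,138,1,0.2,28],
    [-72,183,1,0.25,28],
    [-85,228,1,0.29,28],
    [-98,273,1,0.29,28],
    [-111,318,1,0.29,28],
    [-124,363,1,0.29,28],
    [-134,400,1,0.29,28],
    [-144,440,1,0.29,28],
  ],
)

```text
time_s: 14.75
ee_pos: [570.4, 159.1, 148.5]
tool_rot: [0.144, 0.99, 0.002, 0.006]
wrist_force: [1.2, -0.1, -0.6]
grip_width: 38.9
```

```bash
python3 go.py 591.5 249.8 150 1.28
```

```text
t 14.8 p [570.4 159.1 148.5] yaw 1.283 tilt 0.0116 w 38.9 F [ 1.2 -0.1 -0.6] q6 -1.13
shift [ 5.5 93.  -1.1] turn 0.003
```

Emit:
jog_arm(
  plan=[
    [2,35,-1,0,28],
    [4,65,-1,0,28],
    [5,85,-1,0,28],
    [5,93,-1,0,28],
    [5,93,-1,0,28],
    [5,93,-1,0,28],
  ],
)

```text
time_s: 15.35
ee_pos: [591.6, 248.4, 149.3]
tool_rot: [0.144, 0.99, 0.001, 0.005]
wrist_force: [-1.1, -0.7, -0.1]
grip_width: 39.3
```

```bash
python3 - <<'E'
from h import *
for n in('side','top'):
    im=env.get_image(n); y,x=(60,230) if n=='side' else (120,110)
    c=im[y:y+130,x:x+160]; cv2.imwrite(f'pics/a9{n}.png',cv2.resize(cv2.convertScaleAbs(c,alpha=1.8),None,fx=4,fy=4,interpolation=cv2.INTER_CUBIC))
p=env.observe()['ee_pos']
for z in (p[2]-5,p[2]+11):
  for d in ((0,0),(-21,0),(0,-21),(0,21)):
    X=(p[0]+d[0],p[1]+d[1],z); print(z,d,(proj('top',X)-[110,120])*4,(proj('side',X)-[230,60])*4)
E
python3 go.py 591.5 249.8 50 1.28
```

```text
144.7157576890113 (0, 0) [230.45476676 153.45297724] [352.66500646 190.92310402]
144.7157576890113 (-21, 0) [227.3386844  192.80931833] [324.46655018 192.24515986]
144.7157576890113 (0, -21) [269.8477603  153.37965926] [356.7694136 201.2043893]
144.7157576890113 (0, 21) [191.29509262 153.54274657] [348.68523737 180.9537374 ]
160.7157576890113 (0, 0) [219.88227551 144.93546445] [352.76177028 169.83499447]
160.7157576890113 (-21, 0) [216.65848278 184.8835618 ] [324.33205779 171.1190753 ]
160.7157576890113 (0, -21) [259.86720983 144.83768933] [356.90184908 179.86940363]
160.7157576890113 (0, 21) [180.1415663  145.05105966] [348.74841519 160.10743164]
t 15.4 p [591.8 248.2 149.7] yaw 1.281 tilt 0.0109 w 39.0 F [ 0.4 -1.2  0.8] q6 -0.99
shift [ 1.7  1.  99.7] turn 0.001
```

View pics/a9side.png

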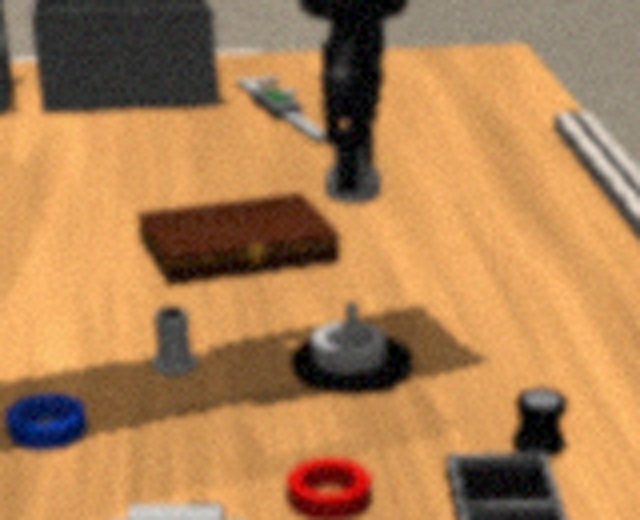

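View pics/a9top.png

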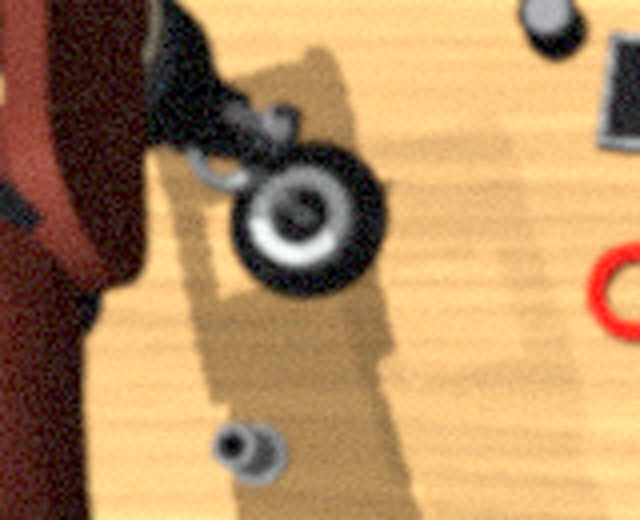

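The small ring lies where predicted over the post. Lowering.

Emit:
jog_arm(
  plan=[
    [2,1,30,0,28],
    [2,1,60,0,28],
    [2,1,85,0,28],
    [2,1,100,0,28],
    [2,1,110,0,28],
    [2,1,112,0,28],
    [2,1,112,0,28],
  ],
)

```text
time_s: 16.15
ee_pos: [592.1, 249.9, 38.4]
tool_rot: [0.144, 0.989, 0.002, 0.006]
wrist_force: [0.6, -0.2, -0.9]
grip_width: 39.4
```

```bash
python3 go.py 591.5 249.8 33 1.28
```

```text
t 16.1 p [592.1 249.9  38.4] yaw 1.281 tilt 0.0120 w 39.4 F [ 0.6 -0.2 -0.9] q6 -0.99
shift [ 0.6 -0.3  5.4] turn 0.001
```

Emit:
jog_arm(
  plan=[
    [0,0,2,0,28],
    [0,0,4,0,28],
    [0,0,6,0,28],
    [0,0,6,0,28],
  ],
)

```text
time_s: 16.55
ee_pos: [592.7, 250.1, 32.9]
tool_rot: [0.144, 0.989, 0.002, 0.006]
wrist_force: [0.1, 0.9, -0.0]
grip_width: 39.2
```

Weight has gone from −0.8 N to 0 N at TCP 32.9, so the ring is seated. Release and lift.

Emit:
jog_arm(
  plan=[
    [0,0,0,0,60],
    [0,0,0,0,60],
    [0,0,0,0,60],
    [0,0,-20,0,60],
    [0,0,-45,0,60],
    [0,0,-75,0,60],
    [0,0,-100,0,60],
    [0,0,-110,0,60],
    [0,0,-110,0,60],
    [0,0,-110,0,60],
  ],
)

```text
time_s: 17.55
ee_pos: [590.5, 249.6, 141.7]
tool_rot: [0.144, 0.989, 0.002, 0.006]
wrist_force: [-0.4, 0.6, 0.1]
grip_width: 59.9
```

```bash
python3 - <<'E'
from h import *
for n in('side','top'):
    im=env.get_image(n); y,x=(60,230) if n=='side' else (120,110)
    c=im[y:y+130,x:x+160]; cv2.imwrite(f'pics/b0{n}.png',cv2.resize(cv2.convertScaleAbs(c,alpha=1.8),None,fx=4,fy=4,interpolation=cv2.INTER_CUBIC))
E
python3 go.py 452.6 272.5 130 1.57 452.6 272.5 130 0
```

```text
t 17.6 p [589.8 249.4 140.6] yaw 1.281 tilt 0.0094 w 60.1 F [ 0.3  0.3 -0.7] q6 -0.99
shift [138.1 -17.1   9.3] turn -0.289
shift [138.1 -17.1   9.3] turn 1.281
```

View pics/b0side.png

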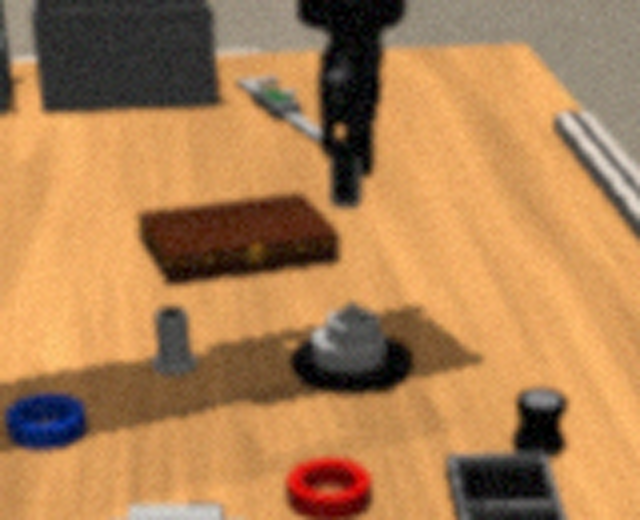

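View pics/b0top.png

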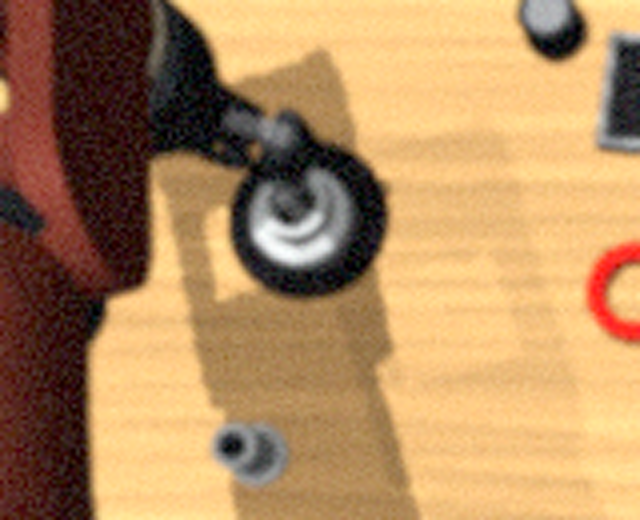

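Both rings are on the post, small over large. Next is the tall bushing, with the jaws turned to world x to keep away from the loupe.

Run:
```python
from h import *
print('flange',plane('top',(110+264/4,120+455/4),4),'loupe',plane('top',(110+548/4,120+15/4),38),plane('top',(150+484/5,110+62/5),38))
y=-5.03*np.pi/180
for s in (1,-1): print('cell',664.5-np.sin(y)*32.5*s,10.5+np.cos(y)*32.5*s)
```

```text
flange [451.53246147 266.99271141   4.        ] loupe [704.80434836 105.92850298  38.        ] [708.10384847 106.54827918  38.        ]
cell 667.3495134557787 42.874840124166425
cell 661.6504865442213 -21.874840124166425
```

Emit:
jog_arm(
  plan=[
    [138,-17,10,1.28,50],
    [138,-17,10,1.28,50],
    [138,-17,10,1.28,50],
    [138,-17,10,1.28,50],
    [138,-17,10,1.28,50],
    [138,-17,10,1.28,50],
    [138,-17,10,1.28,50],
    [138,-17,10,1.28,50],
    [138,-17,10,1.28,50],
    [138,-17,10,1.28,50],
  ],
)

```text
time_s: 18.65
ee_pos: [451.7, 272.1, 127.6]
tool_rot: [0.707, 0.707, 0.002, 0.002]
wrist_force: [-0.8, -0.3, -0.8]
grip_width: 50.1
```

```bash
python3 go.py 452.6 272.5 70 0
```

```text
t 18.6 p [451.7 272.1 127.6] yaw 0.001 tilt 0.0066 w 50.1 F [-0.8 -0.3 -0.8] q6 0.41
shift [ 0.4  0.5 57.6] turn 0.001
```

Run:
```python
from h import *
for X in ((452.5,272.5),(452.5,269)):
    for z in (6,46):
        for d in ((0,0),(0,-18 if z==6 else -13),(0,13)): print(X,z,d,(proj('top',(X[0],X[1]+d[1],z))-[150,210])*5, proj('side',(X[0],X[1],z)))
t=cv2.imread('pics/top0.png'); c=t[222:246,158:186]
cv2.imwrite('pics/b1.png',cv2.resize(cv2.convertScaleAbs(c,alpha=1.5),None,fx=20,fy=20,interpolation=cv2.INTER_NEAREST))
```

```text
(452.5, 272.5) 6 (0, 0) [117.13385121 115.98501574] [273.38985889 149.28112247]
(452.5, 272.5) 6 (0, -18) [155.10798433 116.52321715] [273.38985889 149.28112247]
(452.5, 272.5) 6 (0, 13) [ 89.8117748  115.59103288] [273.38985889 149.28112247]
(452.5, 272.5) 46 (0, 0) [ 87.69888239 105.33205416] [272.58512999 137.66522094]
(452.5, 272.5) 46 (0, -13) [116.06053137 105.72866174] [272.58512999 137.66522094]
(452.5, 272.5) 46 (0, 13) [ 59.43402672 104.93103352] [272.58512999 137.66522094]
(452.5, 269) 6 (0, 0) [124.50480318 116.09033336] [273.43961087 149.77490647]
(452.5, 269) 6 (0, -18) [162.51073839 116.62687437] [273.43961087 149.77490647]
(452.5, 269) 6 (0, 13) [ 97.15900005 115.69753858] [273.43961087 149.77490647]
(452.5, 269) 46 (0, 0) [ 95.32529849 105.4392688 ] [272.63390029 138.14012496]
(452.5, 269) 46 (0, -13) [123.71255785 105.83468188] [272.63390029 138.14012496]
(452.5, 269) 46 (0, 13) [ 67.0341248  105.03943263] [272.63390029 138.14012496]
```

View pics/b1.png

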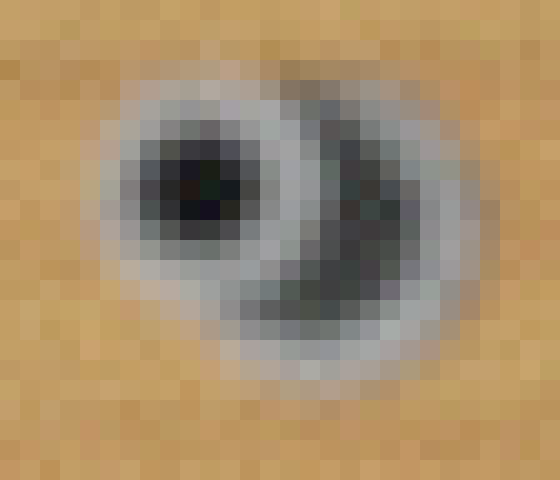

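The bore gives y=272.5 and the flange edge gives about 271, so I use 271.5.

Emit:
jog_arm(
  plan=[
    [0,1,30,0,50],
    [0,1,60,0,50],
    [0,1,85,0,50],
    [0,1,100,0,50],
    [0,1,107,0,50],
    [0,1,107,0,50],
    [0,1,107,0,50],
  ],
)

```text
time_s: 19.35
ee_pos: [454.3, 272.5, 21.5]
tool_rot: [0.707, 0.708, 0.003, 0.003]
wrist_force: [0.8, 0.2, 0.0]
grip_width: 49.9
```

Emit:
jog_arm(
  plan=[
    [0,0,0,0,15],
    [0,0,0,0,15],
    [0,0,0,0,15],
    [0,0,0,0,15],
    [0,0,0,0,15],
    [0,0,0,0,15],
  ],
)

```text
time_s: 19.95
ee_pos: [455.9, 273.2, 23.4]
tool_rot: [0.707, 0.708, 0.005, 0.003]
wrist_force: [-0.6, -1.2, 6.1]
grip_width: 24.4
```

Emit:
jog_arm(
  plan=[
    [0,0,-15,0,12],
    [0,0,-35,0,12],
    [0,0,-65,0,12],
    [0,0,-95,0,12],
    [0,0,-115,0,12],
    [0,0,-120,0,12],
    [0,0,-120,0,12],
    [0,0,-120,0,12],
  ],
)

```text
time_s: 20.75
ee_pos: [453.5, 272.5, 142.2]
tool_rot: [0.707, 0.708, 0.004, 0.003]
wrist_force: [-0.6, 0.2, -0.5]
grip_width: 24.0
```

```bash
python3 go.py 667 43 140 0
python3 - <<'E'
from h import *
for n in('side',):
    im=env.get_image(n); y,x=(60,210) 
    c=im[y:y+130,x:x+160]; cv2.imwrite(f'pics/b2{n}.png',cv2.resize(cv2.convertScaleAbs(c,alpha=1.8),None,fx=4,fy=4,interpolation=cv2.INTER_CUBIC))
E
```

```text
t 20.8 p [453.5 272.5 142.2] yaw 0.001 tilt 0.0092 w 24.0 F [-0.6  0.2 -0.5] q6 0.41
shift [-229.8  213.1    3.9] turn 0.001
```

View pics/b2side.png

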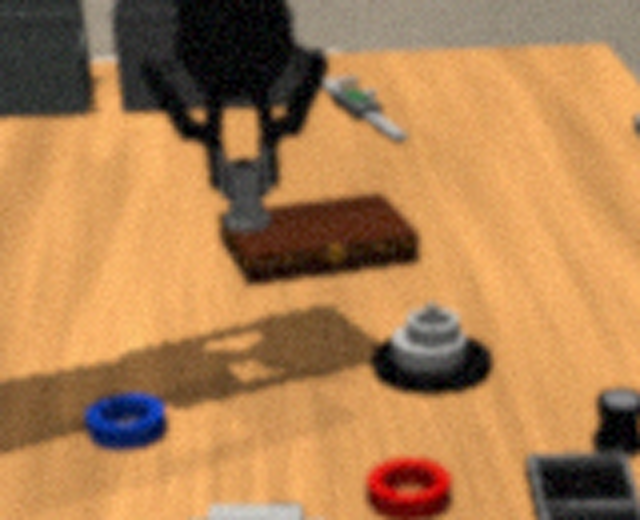

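The bushing is held upright, and the rings are still stacked at (430,345) in the crop. Moving to the tray.

Emit:
jog_arm(
  plan=[
    [-30,28,2,0,12],
    [-62,58,2,0,12],
    [-95,88,2,0,12],
    [-128,118,2,0,12],
    [-160,148,2,0,12],
    [-190,176,2,0,12],
    [-215,199,2,0,12],
    [-230,213,2,0,12],
    [-230,213,2,0,12],
    [-230,213,2,0,12],
  ],
)

```text
time_s: 21.8
ee_pos: [665.3, 42.6, 139.2]
tool_rot: [0.707, 0.707, 0.002, 0.001]
wrist_force: [-1.0, 0.1, -1.4]
grip_width: 23.9
```

```bash
python3 go.py 667 43 34 0
python3 - <<'E'
from h import *
for n in('side','top'):
    im=env.get_image(n); y,x=(100,270) if n=='side' else (80,220)
    c=im[y:y+130,x:x+160]; cv2.imwrite(f'pics/b3{n}.png',cv2.resize(cv2.convertScaleAbs(c,alpha=1.8),None,fx=4,fy=4,interpolation=cv2.INTER_CUBIC))
E
```

```text
t 21.8 p [665.3  42.6 139.2] yaw 0.000 tilt 0.0044 w 23.9 F [-1.   0.1 -1.4] q6 -0.04
shift [  0.2   1.3 105.2] turn 0.000
```

View pics/b3side.png

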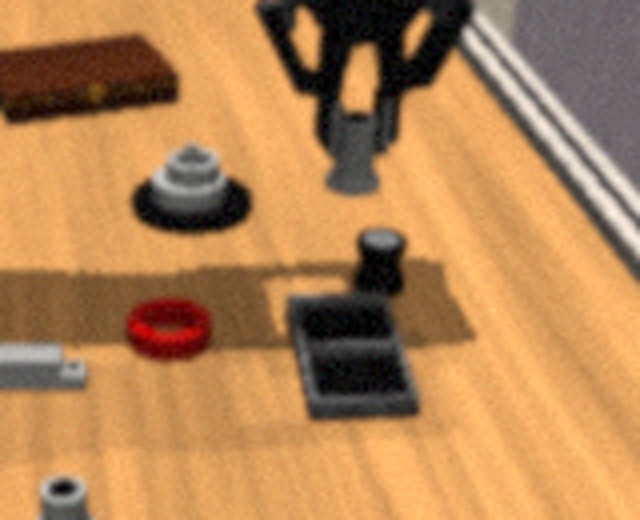

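View pics/b3top.png

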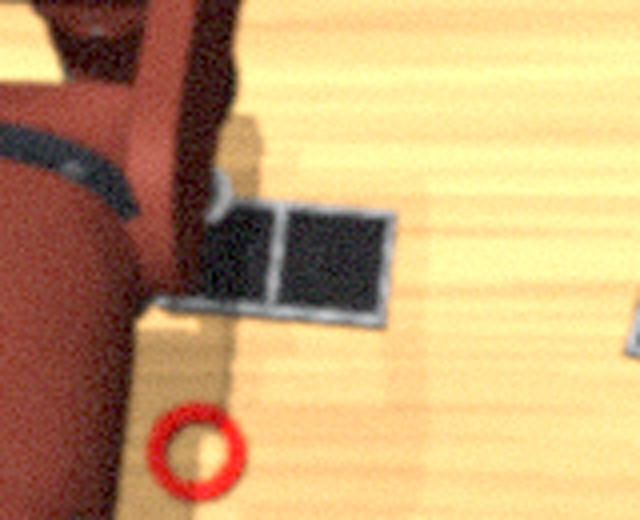

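Emit:
jog_arm(
  plan=[
    [0,1,30,0,12],
    [0,1,60,0,12],
    [0,1,85,0,12],
    [0,1,100,0,12],
    [0,1,106,0,12],
    [0,1,108,0,12],
    [0,1,109,0,12],
    [0,1,109,0,12],
    [0,1,109,0,12],
  ],
)

```text
time_s: 22.8
ee_pos: [667.7, 43.7, 32.3]
tool_rot: [0.706, 0.708, 0.003, 0.002]
wrist_force: [-0.4, 1.2, 0.3]
grip_width: 24.1
```

```bash
python3 go.py 667 43 28 0
python3 - <<'E'
from h import *
for n in('side',):
    im=env.get_image(n); y,x=(100,270) if n=='side' else (80,220)
    c=im[y:y+130,x:x+160]; cv2.imwrite(f'pics/b4{n}.png',cv2.resize(cv2.convertScaleAbs(c,alpha=1.8),None,fx=4,fy=4,interpolation=cv2.INTER_CUBIC))
E
```

```text
t 22.8 p [667.7  43.7  32.3] yaw 0.002 tilt 0.0077 w 24.1 F [-0.4  1.2  0.3] q6 -0.04
shift [-0.7 -0.8  4.3] turn 0.002
```

View pics/b4side.png

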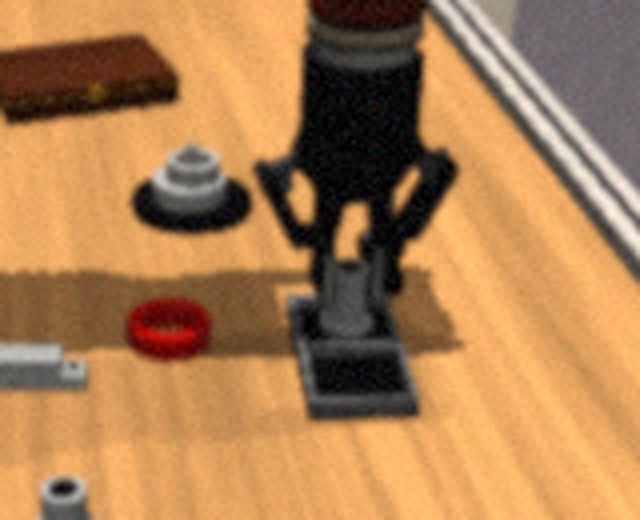

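The bushing is over the rear cell, at about (350,320) in the crop. Setting it down and releasing.

Emit:
jog_arm(
  plan=[
    [0,-1,2,0,12],
    [0,-1,3.5,0,12],
    [0,-1,4,0,12],
    [0,-1,4,0,45],
    [0,-1,4,0,45],
    [0,-1,4,0,45],
    [0,-1,-15,0,45],
    [0,-1,-40,0,45],
    [0,-1,-65,0,45],
    [0,-1,-80,0,45],
  ],
)

```text
time_s: 23.85
ee_pos: [667.9, 43.6, 116.3]
tool_rot: [0.706, 0.708, 0.005, 0.004]
wrist_force: [0.3, -0.4, 0.0]
grip_width: 45.0
```

Emit:
jog_arm(
  plan=[
    [0,0,-15,0,45],
    [0,0,-20,0,45],
    [0,0,-20,0,45],
  ],
)

```text
time_s: 24.15
ee_pos: [668.4, 43.5, 137.8]
tool_rot: [0.706, 0.708, 0.006, 0.005]
wrist_force: [0.3, 0.8, 0.1]
grip_width: 45.0
```

```bash
python3 go.py 462.7 -144.9 130 0
python3 - <<'E'
from h import *
for n in('side',):
    im=env.get_image(n); y,x=(100,270) if n=='side' else (80,220)
    c=im[y:y+130,x:x+160]; cv2.imwrite(f'pics/b5{n}.png',cv2.resize(cv2.convertScaleAbs(c,alpha=1.8),None,fx=4,fy=4,interpolation=cv2.INTER_CUBIC))
E
```

```text
t 24.1 p [668.4  43.5 137.8] yaw 0.002 tilt 0.0149 w 45.0 F [0.3 0.8 0.1] q6 -0.04
shift [-188.  -206.2    4.6] turn 0.002
```

View pics/b5side.png

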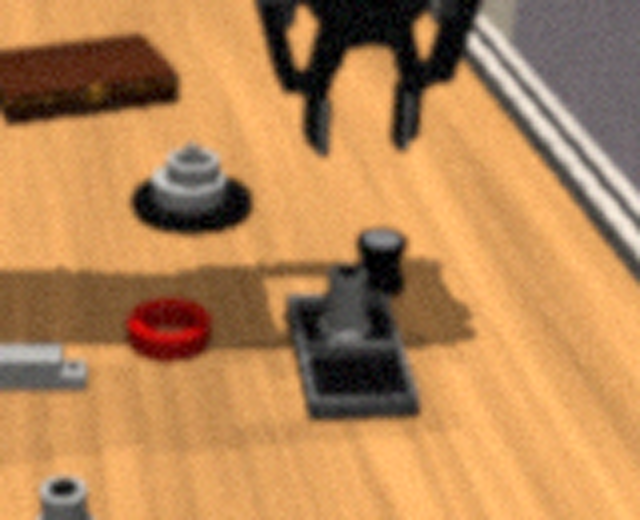

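The tall bushing stands upright in its cell and the loupe is untouched. Next is the short bushing.

Emit:
jog_arm(
  plan=[
    [-25,-27,4,0,45],
    [-55,-60,4,0,45],
    [-85,-93,4,0,45],
    [-115,-126,4,0,45],
    [-145,-159,4,0,45],
    [-170,-187,4,0,45],
    [-188,-206,4,0,45],
    [-188,-206,4,0,45],
    [-188,-206,4,0,45],
  ],
)

```text
time_s: 25.1
ee_pos: [461.1, -144.7, 128.5]
tool_rot: [0.707, 0.707, 0.005, 0.003]
wrist_force: [-0.0, 0.1, 0.0]
grip_width: 44.8
```

```bash
python3 go.py 462.7 -144.9 12 0
python3 - <<'E'
from h import *
for n in('side','top'):
    im=env.get_image(n); y,x=(130,220) if n=='side' else (80,220)
    c=im[y:y+130,x:x+160]; cv2.imwrite(f'pics/b6{n}.png',cv2.resize(cv2.convertScaleAbs(c,alpha=1.8),None,fx=4,fy=4,interpolation=cv2.INTER_CUBIC))
E
```

```text
t 25.1 p [ 461.1 -144.7  128.5] yaw 0.000 tilt 0.0111 w 44.8 F [-0.   0.1  0. ] q6 -0.46
shift [ -0.4   0.3 116.5] turn 0.000
```

View pics/b6side.png

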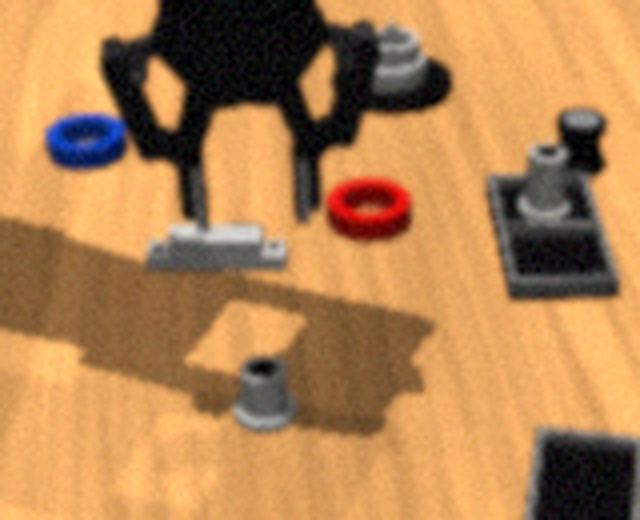

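View pics/b6top.png

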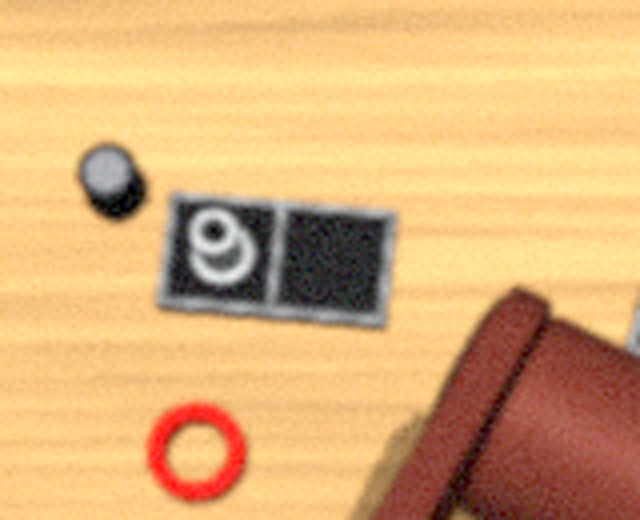

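The top view shows the tall bushing well inside the left cell: flange at (222,250) in a cell spanning about x 170–275, y 200–305. Lowering onto the short bushing.

Emit:
jog_arm(
  plan=[
    [0,0,35,0,45],
    [0,0,65,0,45],
    [0,0,90,0,45],
    [0,0,105,0,45],
    [0,0,113,0,45],
    [0,0,114,0,45],
    [0,0,114,0,45],
  ],
)

```text
time_s: 25.9
ee_pos: [464.4, -144.0, 15.4]
tool_rot: [0.706, 0.708, 0.005, 0.004]
wrist_force: [-0.2, 0.3, 1.4]
grip_width: 45.1
```

Emit:
jog_arm(
  plan=[
    [0,0,0,0,15],
    [0,0,0,0,15],
    [0,0,0,0,15],
    [0,0,0,0,15],
    [0,0,0,0,15],
  ],
)

```text
time_s: 26.4
ee_pos: [465.8, -144.5, 16.9]
tool_rot: [0.706, 0.708, 0.006, 0.005]
wrist_force: [0.2, 1.1, 6.9]
grip_width: 23.6
```

Emit:
jog_arm(
  plan=[
    [0,0,-15,0,12],
    [0,0,-35,0,12],
    [0,0,-65,0,12],
    [0,0,-95,0,12],
    [0,0,-115,0,12],
    [0,0,-125,0,12],
    [0,0,-125,0,12],
    [0,0,-125,0,12],
  ],
)

```text
time_s: 27.2
ee_pos: [463.1, -144.2, 140.9]
tool_rot: [0.706, 0.708, 0.005, 0.005]
wrist_force: [-0.4, -0.4, -1.2]
grip_width: 23.6
```

```bash
python3 go.py 662 -22 140 0
python3 - <<'E'
from h import *
for n in('side',):
    im=env.get_image(n); y,x=(130,220) if n=='side' else (80,220)
    c=im[y:y+130,x:x+160]; cv2.imwrite(f'pics/b7{n}.png',cv2.resize(cv2.convertScaleAbs(c,alpha=1.8),None,fx=4,fy=4,interpolation=cv2.INTER_CUBIC))
E
```

```text
t 27.2 p [ 463.1 -144.2  140.9] yaw 0.003 tilt 0.0139 w 23.6 F [-0.4 -0.4 -1.2] q6 -0.46
shift [121.6 199.2   3.8] turn 0.003
```

View pics/b7side.png

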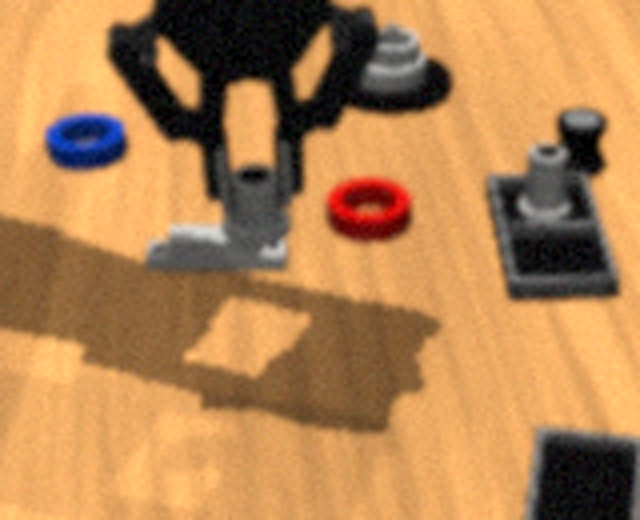

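Emit:
jog_arm(
  plan=[
    [18,28,2,0,12],
    [38,60,2,0,12],
    [60,95,2,0,12],
    [80,130,2,0,12],
    [100,162,2,0,12],
    [114,186,2,0,12],
    [122,199,2,0,12],
    [122,199,2,0,12],
    [122,199,2,0,12],
  ],
)

```text
time_s: 28.15
ee_pos: [659.9, -21.3, 138.8]
tool_rot: [0.706, 0.708, 0.004, 0.002]
wrist_force: [-0.2, -0.0, -0.8]
grip_width: 23.4
```

```bash
python3 go.py 662 -22 26 0
```

```text
t 28.1 p [659.9 -21.3 138.8] yaw 0.004 tilt 0.0089 w 23.4 F [-0.2 -0.  -0.8] q6 -0.14
shift [ -0.9   1.1 112.9] turn 0.004
```

Emit:
jog_arm(
  plan=[
    [-1,1,30,0,12],
    [-1,1,60,0,12],
    [-1,1,85,0,12],
    [-1,1,100,0,12],
    [-1,1,108,0,12],
    [-1,1,113,0,12],
    [-1,1,115,0,12],
    [-1,1,115,0,12],
    [-1,1,115,0,12],
  ],
)

```text
time_s: 29.05
ee_pos: [663.0, -22.2, 25.2]
tool_rot: [0.706, 0.708, 0.004, 0.003]
wrist_force: [0.6, -0.2, 0.1]
grip_width: 23.4
```

```bash
python3 go.py 662 -22 22 0
python3 - <<'E'
from h import *
for n in('side',):
    im=env.get_image(n); y,x=(100,270) if n=='side' else (80,220)
    c=im[y:y+130,x:x+160]; cv2.imwrite(f'pics/b8{n}.png',cv2.resize(cv2.convertScaleAbs(c,alpha=1.8),None,fx=4,fy=4,interpolation=cv2.INTER_CUBIC))
E
```

```text
t 29.1 p [663.  -22.2  25.2] yaw 0.004 tilt 0.0110 w 23.4 F [ 0.6 -0.2  0.1] q6 -0.15
shift [ 0.2 -1.   3.2] turn 0.004
```

View pics/b8side.png

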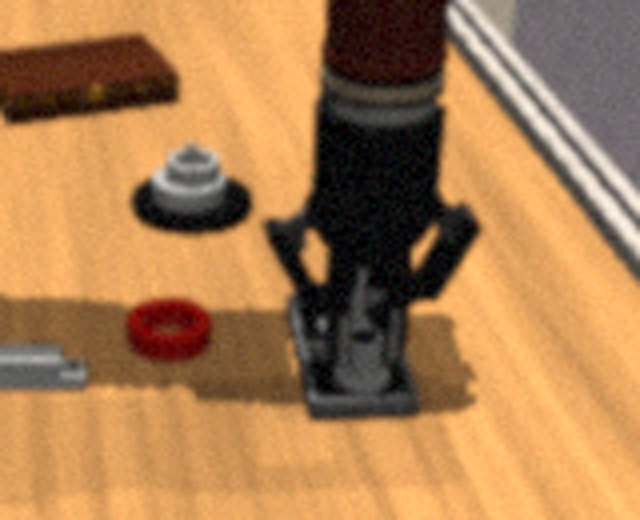

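The bushing is in the front cell, at about (365,370) in the crop. Setting it down and releasing.

Emit:
jog_arm(
  plan=[
    [0,0,2,0,12],
    [0,0,3,0,12],
    [0,0,3.5,0,12],
    [0,0,3.5,0,42],
    [0,0,3.5,0,42],
    [0,0,3.5,0,42],
    [0,0,-15,0,42],
    [0,0,-40,0,42],
    [0,0,-65,0,42],
    [0,0,-80,0,42],
  ],
)

```text
time_s: 30.1
ee_pos: [663.9, -22.5, 109.2]
tool_rot: [0.706, 0.708, 0.006, 0.005]
wrist_force: [0.7, -0.6, -0.8]
grip_width: 42.1
```

Emit:
jog_arm(
  plan=[
    [0,0,-25,0,42],
    [0,0,-30,0,42],
    [0,0,-30,0,42],
  ],
)

```text
time_s: 30.4
ee_pos: [664.7, -22.7, 141.3]
tool_rot: [0.706, 0.708, 0.007, 0.007]
wrist_force: [-0.4, -0.0, 0.6]
grip_width: 42.0
```

```bash
python3 go.py 441.5 15 110 1.44;  python3 - <<'E'
from h import *
for n in('side',):
    im=env.get_image(n); y,x=(100,270) if n=='side' else (80,220)
    c=im[y:y+130,x:x+160]; cv2.imwrite(f'pics/b9{n}.png',cv2.resize(cv2.convertScaleAbs(c,alpha=1.8),None,fx=4,fy=4,interpolation=cv2.INTER_CUBIC))
E
```

```text
t 30.4 p [664.7 -22.7 141.3] yaw 0.004 tilt 0.0197 w 42.0 F [-0.4 -0.   0.6] q6 -0.15
shift [  38.6 -223.6   26.9] turn -1.436
```

View pics/b9side.png

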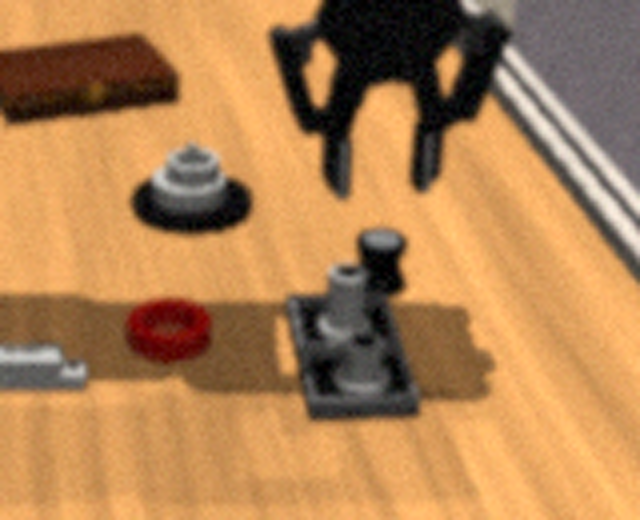

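Both bushings stand in their cells, at (347,305) and (363,365) in the crop. Now the bar.

Emit:
jog_arm(
  plan=[
    [10,-40,5,-0.14,45],
    [16,-80,10,-0.29,45],
    [22,-115,15,-0.43,45],
    [28,-150,20,-0.58,45],
    [33,-180,25,-0.72,45],
    [38,-205,25,-0.87,45],
    [39,-224,25,-1.01,45],
    [39,-224,25,-1.16,45],
    [39,-224,25,-1.3,45],
    [39,-224,25,-1.44,45],
  ],
)

```text
time_s: 31.45
ee_pos: [437.8, 15.8, 108.8]
tool_rot: [0.061, 0.998, 0.001, 0.006]
wrist_force: [-0.7, -0.5, -0.4]
grip_width: 45.0
```

Emit:
jog_arm(
  plan=[
    [0,0,0,0,45],
    [0,0,0,0,45],
  ],
)

```text
time_s: 31.65
ee_pos: [436.1, 16.0, 107.2]
tool_rot: [0.062, 0.998, 0.001, 0.004]
wrist_force: [0.4, 0.6, 0.0]
grip_width: 45.0
```

```bash
python3 go.py 441.5 15 11 1.44;  python3 - <<'E'
from h import *
for n in('top','side'):
    im=env.get_image(n); y,x=(130,200) if n=='side' else (150,220)
    c=im[y:y+130,x:x+160]; cv2.imwrite(f'pics/c0{n}.png',cv2.resize(cv2.convertScaleAbs(c,alpha=1.8),None,fx=4,fy=4,interpolation=cv2.INTER_CUBIC))
E
```

```text
t 31.6 p [436.1  16.  107.2] yaw 1.447 tilt 0.0090 w 45.0 F [0.4 0.6 0. ] q6 -1.57
shift [-4.6 -0.6 96.2] turn 0.007
```

View pics/c0top.png

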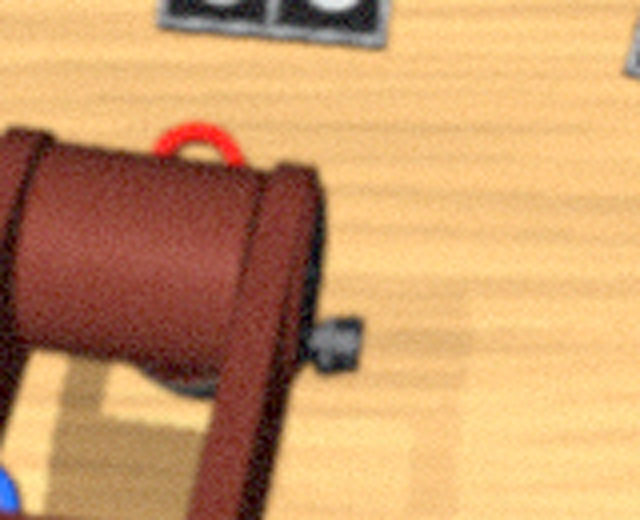

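View pics/c0side.png

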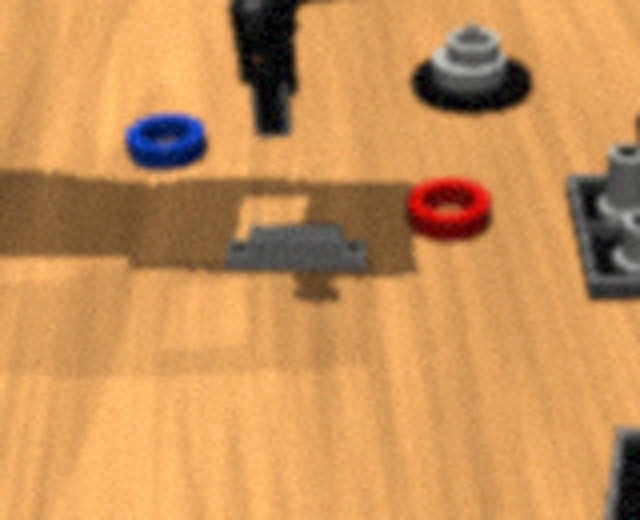

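Run:
```python
from h import *
for X in ((436.1,16,107),(439,-12,112),(441.5,15,24),(441.5,15,0),(391,22,0),(486,9,0)): print(X,(proj('side',X)-[200,130])*4)
```

```text
(436.1, 16, 107) [275.22959845 116.5217235 ]
(439, -12, 112) [281.17182109 130.69496884]
(441.5, 15, 24) [292.61801207 231.01866937]
(441.5, 15, 0) [294.91923081 262.04683772]
(391, 22, 0) [216.8455932 261.9666016]
(486, 9, 0) [363.62214358 261.9762855 ]
```

Emit:
jog_arm(
  plan=[
    [-7,0,30,0,45],
    [-7,0,55,0,45],
    [-7,0,75,0,45],
    [-7,0,90,0,45],
    [-7,0,95,0,45],
    [-7,0,95,0,45],
    [-7,0,95,0,45],
  ],
)

```text
time_s: 32.45
ee_pos: [445.6, 15.1, 13.6]
tool_rot: [0.062, 0.998, 0.001, 0.006]
wrist_force: [0.1, 0.4, 1.0]
grip_width: 45.1
```

Emit:
jog_arm(
  plan=[
    [0,0,0,0,8],
    [0,0,0,0,8],
    [0,0,0,0,8],
    [0,0,0,0,8],
    [0,0,0,0,8],
    [0,0,0,0,8],
  ],
)

```text
time_s: 33.05
ee_pos: [446.9, 15.0, 14.9]
tool_rot: [0.062, 0.998, 0.001, 0.007]
wrist_force: [-1.1, -0.5, 5.9]
grip_width: 18.2
```

Emit:
jog_arm(
  plan=[
    [0,0,-15,0,8],
    [0,0,-35,0,8],
    [0,0,-65,0,8],
    [0,0,-95,0,8],
    [0,0,-110,0,8],
    [0,0,-115,0,8],
    [0,0,-115,0,8],
    [0,0,-115,0,8],
  ],
)

```text
time_s: 33.85
ee_pos: [444.3, 15.0, 128.7]
tool_rot: [0.062, 0.998, 0.001, 0.006]
wrist_force: [-1.1, -0.7, -0.7]
grip_width: 18.0
```

```bash
python3 go.py 618 -262 130 -0.312;  python3 - <<'E'
from h import *
for n in('side',):
    im=env.get_image(n); y,x=(130,200) if n=='side' else (150,220)
    c=im[y-30:y+100,x:x+160]; cv2.imwrite(f'pics/c1{n}.png',cv2.resize(cv2.convertScaleAbs(c,alpha=1.8),None,fx=4,fy=4,interpolation=cv2.INTER_CUBIC))
E
```

```text
t 33.9 p [444.3  15.  128.7] yaw 1.447 tilt 0.0121 w 18.0 F [-1.1 -0.7 -0.7] q6 -1.57
shift [-206.6 -253.4    0.5] turn -1.383
```

View pics/c1side.png

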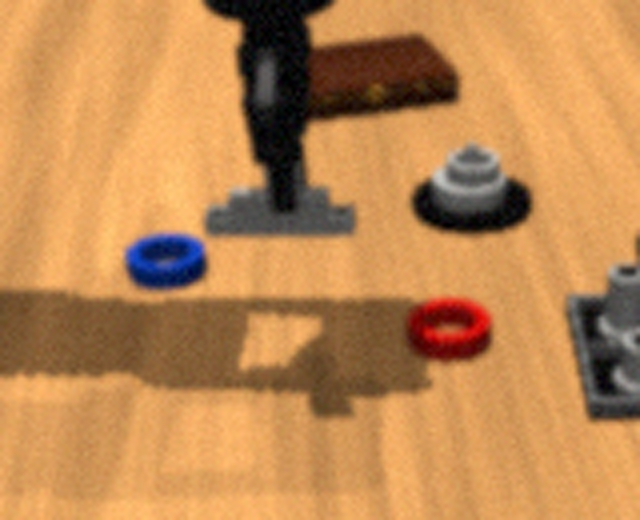

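The bar is held level. The turn has to be +1.76 rather than −1.38 because of the joint-6 range.

Emit:
jog_arm(
  plan=[
    [-20,-25,0,0.14,8],
    [-42,-50,0,0.29,8],
    [-64,-77,0,0.43,8],
    [-86,-104,0,0.58,8],
    [-107,-130,0,0.72,8],
    [-127,-156,0,0.87,8],
    [-147,-181,0,1.01,8],
    [-168,-206,0,1.16,8],
    [-187,-230,0,1.3,8],
    [-207,-253,0,1.45,8],
  ],
)

```text
time_s: 34.9
ee_pos: [617.6, -262.3, 127.5]
tool_rot: [0.71, 0.704, 0.004, 0.002]
wrist_force: [-0.1, 1.0, -0.8]
grip_width: 18.0
```

```bash
python3 go.py 618.5 -262 110 -0.312
```

```text
t 34.9 p [ 617.6 -262.3  127.5] yaw -0.009 tilt 0.0084 w 18.0 F [-0.1  1.  -0.8] q6 -0.50
shift [ 0.2  0.7 17.5] turn 0.303
```

Emit:
jog_arm(
  plan=[
    [0,1,10,0.14,8],
    [0,1,25,0.28,8],
    [0,1,35,0.303,8],
    [0,1,40,0.303,8],
    [0,1,40,0.303,8],
    [0,1,40,0.303,8],
  ],
)

```text
time_s: 35.5
ee_pos: [619.0, -262.0, 87.6]
tool_rot: [0.808, 0.589, 0.004, 0.001]
wrist_force: [0.5, -0.5, -1.0]
grip_width: 18.2
```

```bash
python3 go.py 618.5 -262 22 -0.312
python3 - <<'E'
from h import *
for n in('side','top'):
    im=env.get_image(n); y,x=(190,280) if n=='side' else (100,340)
    c=im[y:y+130,x:x+160]; cv2.imwrite(f'pics/c2{n}.png',cv2.resize(cv2.convertScaleAbs(c,alpha=1.8),None,fx=4,fy=4,interpolation=cv2.INTER_CUBIC))
E
```

```text
t 35.5 p [ 619.  -262.    87.6] yaw -0.311 tilt 0.0086 w 18.2 F [ 0.5 -0.5 -1. ] q6 -0.20
shift [-0.5 -1.  65.5] turn 0.001
```

View pics/c2side.png

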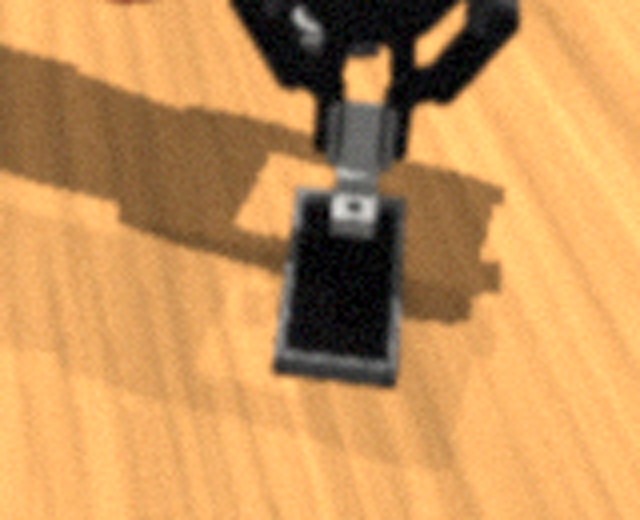

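View pics/c2top.png

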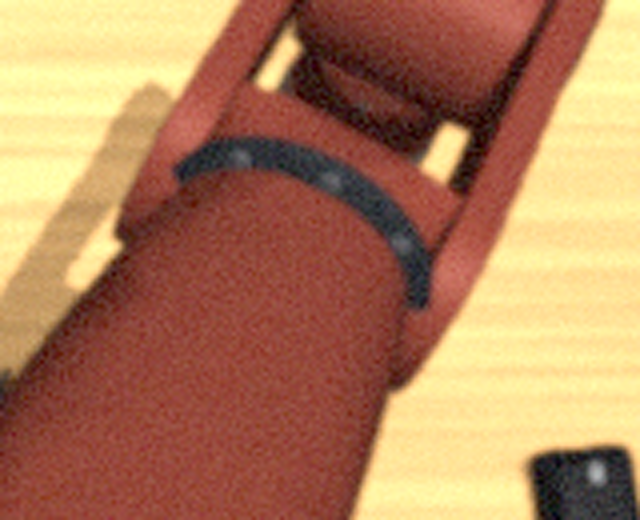

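Check where the near end of the bar should appear in the side view.

Run:
```python
from h import *
u=np.array([np.cos(1.259),np.sin(1.259)])
for l,z in ((-45,73),(-37.5,85),(-30,97),(-45,5),(45,73)):
    for off in (-3,3):
        c=np.array([619,-262])+u*(l+off); print(l,z,off,(proj('side',(*c,z))-[280,190])*4)
for l in (-65,65):
    for w in (-30,30):
        c=np.array([618.5,-262])+u*l+w*np.array([u[1],-u[0]]); print('traytop',l,w,(proj('side',(*c,13))-[280,190])*4)
```

```text
-45 73 -3 [348.63272416 244.42173513]
-45 73 3 [349.42712262 235.90811353]
-37.5 85 -3 [351.63187486 214.2720741 ]
-37.5 85 3 [352.40638668 205.96169763]
-30 97 -3 [354.637343  184.0725563]
-30 97 3 [355.39189798 175.96595067]
-45 5 -3 [337.91194437 348.73892645]
-45 5 3 [338.73534698 339.97053406]
45 73 -3 [359.49939859 128.06236399]
45 73 3 [360.15142418 121.08735114]
traytop -65 -30 [273.10606293 354.590238  ]
traytop -65 30 [399.03942386 370.62210511]
traytop 65 -30 [297.39247559 183.82118633]
traytop 65 30 [407.27152401 196.06156468]
```

The bar end shows at (353,238) against a predicted (349,238), and the tray outline matches too. Lowering.

Emit:
jog_arm(
  plan=[
    [0,-1,20,0,8],
    [0,-1,40,0,8],
    [0,-1,52,0,8],
    [0,-1,60,0,8],
    [0,-1,66,0,8],
    [0,-1,67,0,8],
    [0,-1,67,0,8],
  ],
)

```text
time_s: 36.3
ee_pos: [619.7, -262.1, 21.9]
tool_rot: [0.808, 0.589, 0.005, 0.002]
wrist_force: [-0.6, 0.3, -0.2]
grip_width: 18.2
```

```bash
python3 go.py 618.5 -262 19 -0.312
python3 - <<'E'
from h import *
for n in('side',):
    im=env.get_image(n); y,x=(190,280) if n=='side' else (100,340)
    c=im[y:y+130,x:x+160]; cv2.imwrite(f'pics/c3{n}.png',cv2.resize(cv2.convertScaleAbs(c,alpha=1.8),None,fx=4,fy=4,interpolation=cv2.INTER_CUBIC))
E
```

```text
t 36.3 p [ 619.7 -262.1   21.9] yaw -0.311 tilt 0.0103 w 18.2 F [-0.6  0.3 -0.2] q6 -0.20
shift [-0.3 -1.2  2.9] turn 0.001
```

View pics/c3side.png

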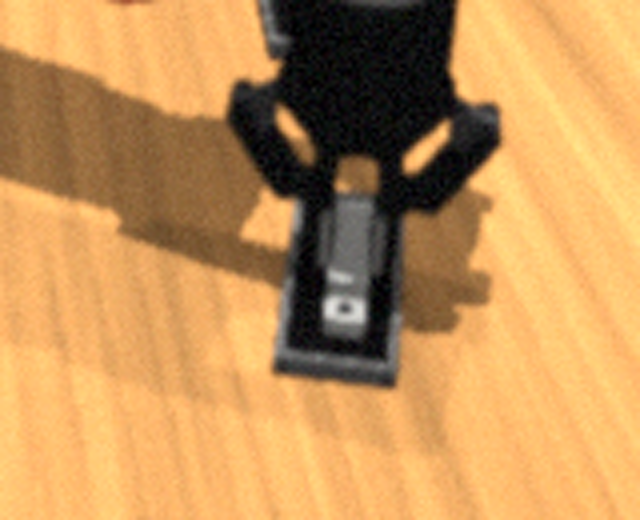

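Emit:
jog_arm(
  plan=[
    [0,0,1.5,0,8],
    [0,0,2.5,0,8],
    [0,0,2.5,0,8],
    [0,0,2,0,38],
    [0,0,2,0,38],
    [0,0,2,0,38],
    [0,0,-15,0,38],
    [0,0,-40,0,38],
    [0,0,-70,0,38],
    [0,0,-90,0,38],
  ],
)

```text
time_s: 37.35
ee_pos: [620.2, -263.1, 116.1]
tool_rot: [0.808, 0.589, 0.006, 0.004]
wrist_force: [0.8, -0.5, 0.5]
grip_width: 37.6
```

Emit:
jog_arm(
  plan=[
    [30,0,-30,0,38],
    [60,-40,-50,0,38],
    [60,-90,-70,0,38],
    [60,-140,-70,0,38],
    [60,-190,-70,0,38],
    [60,-220,-70,0,38],
    [60,-220,-70,0,38],
    [60,-220,-70,0,38],
  ],
)

```text
time_s: 38.15
ee_pos: [428.3, -138.6, 184.7]
tool_rot: [0.808, 0.589, 0.006, 0.006]
wrist_force: [0.3, -0.6, 0.5]
grip_width: 38.0
```

```bash
python3 go.py
python3 - <<'E'
from h import *
for n in('side','top'):
    im=env.get_image(n); cv2.imwrite(f'pics/d0{n}_full.png',im)
    y,x,h,w=(120,220,180,190) if n=='side' else (100,140,150,310)
    c=im[y:y+h,x:x+w]; k=min(800/w,590/h); cv2.imwrite(f'pics/d0{n}.png',cv2.resize(cv2.convertScaleAbs(c,alpha=1.8),None,fx=k,fy=k,interpolation=cv2.INTER_CUBIC))
E
```

```text
t 38.1 p [ 428.3 -138.6  184.7] yaw -0.312 tilt 0.0171 w 38.0 F [ 0.3 -0.6  0.5] q6 -0.16
```

View pics/d0side.png

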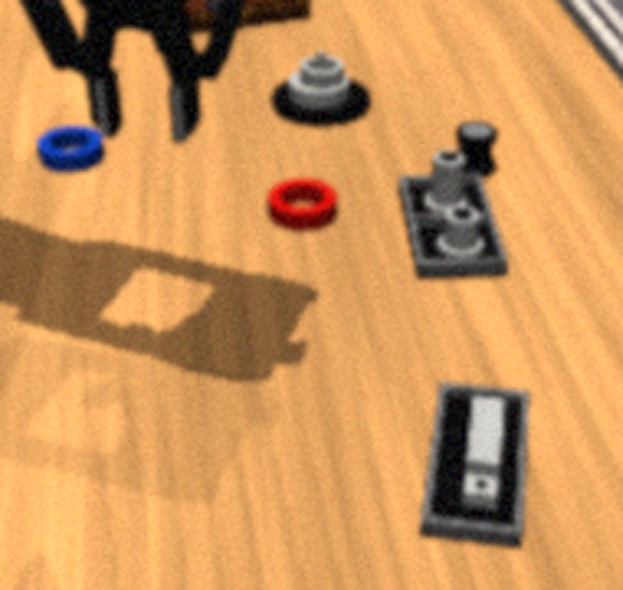

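View pics/d0top.png

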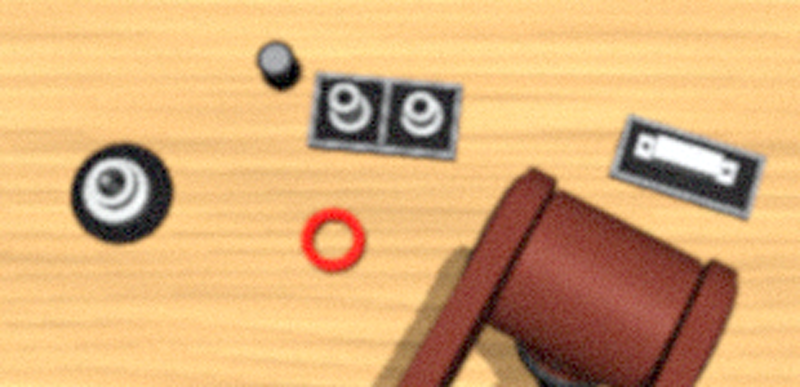

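All five samples are in place. I'll check the bystanders against the first pictures, then hand in.

```bash
python3 - <<'E'
from m import *
for n,pts in (('top',{'loupe':(248,126),'mouse':(488,234)}),('side',{'mouse':(295,345)})):
    a=cv2.imread(f'pics/{n}0.png');b=cv2.imread(f'pics/d0{n}_full.png')
    for k,(x,y) in pts.items():
        c=[np.array(cv2.minAreaRect(blob(masks(i),(x,y)))[0]).round(1) for i in (a,b)]; print(n,k,c)
t=cv2.imread('pics/d0top_full.png'); bar=(cv2.cvtColor(t,cv2.COLOR_BGR2GRAY)>110).astype(np.uint8)
c=blob(bar,(408,163)); r=cv2.minAreaRect(np.array([plane('top',q[0],26)[:2] for q in c],np.float32)); print('bar',r)
import env if False else None
E
python3 -c "
from cell import env
s=env.observe(); print(s['joint_vel'].round(3)); print(env.close_job())"
```

```text
[-0.001  0.025 -0.015  0.002  0.003  0.   ]
the job is handed in; nothing more can be done
None  File "<stdin>", line 8
    import env if False else None
               ^^
SyntaxError: invalid syntax
```

Run:
```python
from m import *
for n,pts in (('top',{'loupe':(248,126),'mouse':(488,234)}),('side',{'mouse':(295,345)})):
    a=cv2.imread(f'pics/{n}0.png');b=cv2.imread(f'pics/d0{n}_full.png')
    for k,(x,y) in pts.items():
        print(n,k,[np.array(cv2.minAreaRect(blob(masks(i),(x,y)))[0]).round(1) for i in (a,b)])
```

```text
top loupe [array([247.3, 125.3]), array([247.6, 125.2])]
top mouse [array([487.6, 234.3]), array([487.6, 234.1])]
side mouse [array([294.4, 344.8]), array([294.6, 344.7])]
```

All five samples are put away, and I handed the job in at about 38 s of the 115 s allowed. `close_job` gives no verdict, so this rests on my own checks.

- **Placing:** The last pictures show the small ring on the large one over the post, each bushing upright in its own cell, and the bar inside its bay along the length. The gripper was open and clear of everything.
- **Mouse and loupe:** Both are within 0.3 px of where they started (about 0.6 mm in the top view). A typo stopped this check before hand-in, so I ran it afterwards on the pictures saved just before.
- **Bar not measured:** That same failed script was meant to measure the bar's final position. I did not rerun that part, so the bar's place is judged from the pictures only.
- **Small ring:** The first grasp closed above the ring and touched its top with about 8 N. The ring did not move noticeably, and the second, deeper grasp worked.
- **Disagreements:** The finger opening read 2–3 mm under each part's true size. The tool picked up a tilt of up to about 0.025 rad. For the tall bushing, bore and flange edge differed by about 1.5 mm in y, and I used 271.5 mm, between the two.

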